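Hold the spread snap ring at the groove of a specimen turntable's axle

TASK

The bone turntable's top is off for service: first press the raised cover plate with its tab down until it lies flat on the bearing block. Then pick the snap-ring pliers up off their rest by the handles, squeeze them so that the ring on their tips is fully spread, and slide the ring down over the upright axle stub, level and centred, until it is in line with the groove just above the plate. Finish while still holding: keep the handles squeezed and the ring spread at the groove, do not let go; leave the bone, the jar and the dish alone.

Things in the scene. Friction and masses are not known exactly. Their poses are not given: they have to be found in the camera images.
- plate_tab (a point): Middle of the top face of the cover plate's press tab (30 mm wide), 118 mm from the plate's hinge line and 66 mm from the axle's axis when flat. The tab starts 12 to 24 mm too high; with the plate flat this point is 48 mm above the bench. The hinge is stiff: 3 to 4 N on the tab moves it and it stays where it is left.
- plate (a joint): Hinge angle of the cover plate, rad: 0 = flat on the bearing block, positive = tab raised (0.10 to 0.20 at the start). The plate is a plain steel sheet, 108 x 84 x 4 mm, with a 37 mm round hole for the axle, hinged to the block along the edge opposite the tab.
- stand: Turntable base, fixed; origin under its centre, on the axle's axis at bench height. x points from the plate's tab to its hinge, z up. Round grey foot, 170 mm diameter, 10 mm high; on it a bearing block 100 (x) x 92 mm, top 44 mm above the bench; the cover plate lies on that, and the axle stub stands up through it.
- groove (a point): Centre of the groove in the axle stub, on the upright axis, 51 mm above the bench. The stub is a plain steel shaft of 30 mm diameter. The groove is 8 mm high, 25 mm in diameter, from 1 mm under the flat plate's top face to 7 mm over it; a ring resting on the flat plate is in line with it.
- axle_top (a point): Centre of the axle stub's top end, 78 mm above the bench, 30 mm above the flat plate's top; the end has a 1.5 mm chamfer.
- ring_center (a point): Centre of the steel snap ring, half-way through its 4 mm thickness. It has two arms, captive on the pliers' two down-bent tips; its gap faces the handles. Fully spread it is round, 36 mm inside, 50 mm outside; relaxed it is about 27 mm wide inside and does not pass the axle. x points from the handles to the ring, z up, square to the ring.
- pliers: Snap-ring pliers, 0.2 kg; origin at their pivot, at the handles' mid-height. x points to the ring, y to the handle of joint jaw_l, z up. The ring's centre is 71 mm ahead and 26 mm below; the jaws run level at handle height (8 mm high) and end 52 mm ahead, with the tips bent down to the ring, so the axle passes up freely in front of them.
- pliers_grip (a point): Where to grip the pliers: midway between the two black handles, half-way up them, 60 mm behind the pivot; 48 mm above the bench in the rest. Axes as pliers. The handles are level bars, 95 x 10 mm and 14 mm high, side by side in y; over their outsides 58 mm here when relaxed (wider to the rear), 38 mm and parallel when squeezed to the stop.
- jaw_l (a joint): Angle of one handle of the pliers (the other mirrors it), rad: 0 = relaxed, 0.16 = squeezed to the stop, ring fully spread. At pliers_grip the squeeze takes 6 N on each handle at first and 12 N at the stop; they spring open if let go.
- rest: Fixed grey rest on which the pliers lie loose; origin on the bench under their pivot, axes nearly as the pliers'. Two cross bars, 41 mm high and 14 mm thick, under the pivot (30 mm wide) and 108 mm behind it (100 mm wide), joined by a strip 30 mm wide and 8 mm high.
- bone_center (a point): Bystander: centre of a long bone, 240 mm long, about 45 mm wide and 32 mm high, lying on the bench. Leave alone.
- jar_center (a point): Bystander: centre of an amber glass jar with a white cap, 68 mm diameter, 100 mm high. Leave alone.
- dish_center (a point): Bystander: centre of an open steel dish, 100 mm diameter, 35 mm high. Leave alone.

How it is judged:
On the way, in this order (a step that is already met when the one before it is completed fails the run):
1. the cover plate is pressed flat on the block (value of joint plate below 0.02 rad), for 0.2 s.
2. the ring, spread, is over the end of the axle (horizontal distance between ring_center and axle_top below 0.006 m and z of ring_center in the frame of axle_top above 0 m and value of joint jaw_l above 0.13 rad), for 0.05 s.
At the end, for the whole second after the job is handed in: Plate flat (under 0.02 rad); ring centre within 5 mm of the axle's axis, 3 mm below to 2.5 mm above the groove's centre (resting lightly on the plate is fine), level within 0.12 rad; handles squeezed over 0.13 of 0.16 rad, the gripper holding them with over 8 N (value of joint plate below 0.02 rad and horizontal distance between ring_center and groove below 0.005 m and z of ring_center in the frame of groove between -0.003 and 0.0025 m and angle between ring_center's own z axis and vertical below 0.12 rad and value of joint jaw_l above 0.13 rad and contact force between the fingers and pliers above 8 N); the arm keeps its last pose, push and grip.
It fails at once if the bone, the jar or the dish is disturbed (moved over 25 mm) (distance of any of bone_center, jar_center, dish_center from where it was at the start of the episode above 0.025 m).
It also fails if it takes over 58 s, if anything falls off the work surface, if the arm or the gripper's body presses on something with over 40 N, if the wrist force passes 120 N, or if a joint passes its speed limit or range.

ROBOT

A 7-joint arm with a two-finger parallel gripper is mounted at the origin on the work surface. World frame = base frame: x ahead of the robot, y to its left, z up, the work surface at z = 0. Lengths are in m, angles in rad, forces in N, time in s.
With the tool pointing down it reaches from about 0.4 to 0.85 m from the base axis. Payload 4.5 kg.
Tool frame: the origin (TCP) lies between the finger pads; the fingertips stand 25 mm ahead of it and the grasp point (between the pads) lies 6 mm ahead of it (r.tips_ahead is the distance from the TCP to the fingertips, in m); z points along the fingers, y is the direction in which the jaws open and shut (so a half turn about z gives the same grasp; the last joint's range is limited). The gripper opens to 88 mm and grips with 3 to 60 N. Pads are 18 mm wide; open, the fingers measure 123 mm over their backs; the gripper's body (75 mm by 187 mm) begins 45 mm behind the grasp point.
Start: joints at [-1.28, 0.689, -0.195, 1.565, 0.157, 0.902, -0.215], TCP at [0.159, 0.605, 0.264] pointing down, gripper open.
Joint ranges: [-3.01, 3.01], [-0.46, 2.08], [-1.47, 1.51], [0.13, 2.56], [-1, 4.14], [0.04, 2.09], [-2.66, 2.66]. Speed limits (rad/s): [2.57, 2.57, 3.14, 3.14, 3.14, 3.14, 3.14].

INTERFACE

Orientations are given as a unit quaternion [x, y, z, w].
In Python, from plant import r, imaging gives the robot as it stands.
- The arm moves only by the tool send_rows, never from a script. Its argument "moves" is one flat list of numbers, 6 for each row, row after row: the shift along the tool's x, y, z in m, then the turn, a rotation vector about the tool's x, y, z in degrees. A call has exactly 5 rows; each row is the pose to reach, as a shift and turn from the pose measured when the call began, along the tool's axes at that moment; what a row does not reach only later rows make up. A row lasts 1/12 s, in which the tool goes at most 41.7 mm and 7.16 degrees, less where a joint would pass 70% of its speed; a pose out of reach is approached as far as the arm can. A call with a gripper value outside its range is refused whole. "claw" is the closure, from -1 (fully open) to 1 (shut), so that 0 is half open, set as the call begins (left out, the last holds). The fingers move at their own pace and stop on an object; "grip_force" is the grip in N (left out, the last holds). Time passes only in rows, so rows that repeat a pose let the fingers close, or fill a call up. It gives the time, the measured TCP pose, the force and the opening at its end, in the units of the state.
- r.get_state(): the state, without advancing time (a new reading comes with each control period).
- imaging.snapshot(name): name is "scene" or "top"; returns a dict with "image" (420x560x3 uint8, red, green, blue), "depth" (420x560 float32, m along the optical axis (not along the pixel's ray), 0 where there is no reading), "mtx" (3x3 intrinsics, pixels), "rvec" (rotation vector, rad) and "tvec" (3), from world to camera coordinates, as OpenCV has them. Camera axes: x right, y down, z forward; pixel columns grow to the right and rows downward; lengths in m; the calibration is good to about 2 mm. A picture is of the moment at which its call begins.
- r.finish_job(): hands the job in, once; it reports no verdict.
Trained networks look in a picture, given as the dict that the camera call returned (one of the last four; its "shot" number tells which), for a name from the list of things; names that differ only in an ending like _2 or _b are one class to them, and where a whole thing is asked for, a point or a joint stands for the part that bears it (a point fixed in the world has none). Each returns a list of dicts, best first, with "score" (0 to 1); they miss things now and then, are a little off and sometimes report something else, mostly with a low value. They report only what shows in the picture. A call takes as long as a camera call.
- imaging.look_for(query, picture): "box" ([centre column, centre row, width, height] as shares, 0 to 1, of the picture: columns of its width, rows of its height, round what is visible of it).
- imaging.silhouettes(query, picture): "pixels" (420x560 bool, what is visible of it) and "box" ([centre column, centre row, width, height] as shares, 0 to 1, of the picture: columns of its width, rows of its height, round what is visible of it).
- imaging.pinpoint(query, picture): "point" ([column, row] as shares, 0 to 1, of the picture: columns of its width, rows of its height: a listed point, or the origin of a listed thing).
The state is a dict: "clock": time; "q": joint angles; "qd": joint speeds; "joint_torque": joint torques, N m; "tool_pos": TCP position; "eef_rot": TCP orientation; "contact_force": force on the tool from outside, world axes, zero at the start; "moment": the same for the moment, N m; "opening": opening from 0.0 (shut) to 1.0 (fully open).
Only numpy, scipy, OpenCV 4.12 (cv2) and the standard library are available. Lean on these libraries where they do the work, as an engineer would, in place of code of your own. Each camera call takes 0.05 s, during which the arm holds its last target.

## Working session

There is one attempt and no reset: what is moved stays moved. The work goes in short steps, Python scripts to look and compute and a tool call to move; the robot and the scene stay as the last step left them, time stands still between calls to the robot, and variables do not carry over. Pictures are saved under pics/ and viewed, and the job is handed in when it is done.

Besides the shell and the picture viewer there is one more tool, called after "Request:" by a JSON object that holds its "api" and its "payload". send_rows: Moves the arm, as the interface text tells. Its arguments: {"type":"object","properties":{"moves":{"type":"array"},"claw":{"type":"number"},"grip_force":{"type":"number"}},"required":["moves"]}

```bash
ls; mkdir -p pics; python3 - <<'E'
from plant import r, imaging
import cv2,numpy as np
s=r.get_state(); print({k:np.round(v,4).tolist() for k,v in s.items()}, r.tips_ahead)
for n in ("scene","top"):
    p=imaging.snapshot(n); cv2.imwrite(f"pics/{n}0.png",p["image"][:,:,::-1])
    print(n,p["mtx"].tolist(),p["rvec"],p["tvec"])
    np.savez(f"{n}0.npz",**{k:p[k] for k in("image","depth","mtx","rvec","tvec")})
    for q in ["plate_tab","axle_top","groove","ring_center","pliers","pliers_grip","stand","rest","bone_center","jar_center","dish_center"]:
        try: print(q,[(round(d["score"],2),np.round(np.array(d["point"])*[560,420],1).tolist()) for d in imaging.pinpoint(q,p)][:2])
        except Exception as e: print(q,e)
E
```

```text
pics
{'clock': 0.0, 'q': [-1.2802, 0.69, -0.1945, 1.5663, 0.1573, 0.9025, -0.2151], 'qd': [0.0018, -0.0011, 0.0003, -0.0004, 0.001, 0.0015, 0.0006], 'joint_torque': [-0.0006, -52.7557, -1.2669, -15.3428, -0.0526, 0.0067, 0.0002], 'tool_pos': [0.1587, 0.6039, 0.2629], 'eef_rot': [0.128, 0.9918, -0.0009, -0.0], 'contact_force': [0.292, 0.5204, -0.3565], 'moment': [0.0098, 0.0233, -0.008], 'opening': 1.0017} 0.025
scene [[472.38791672160966, 0.0, 282.7695576604955], [0.0, 472.38791672160966, 212.33054665198063], [0.0, 0.0, 1.0]] [ 1.80819282  2.04371463 -0.57524448] [ 0.08019105 -0.45785474  1.93381882]
plate_tab [(0.87, [352.7, 186.5])]
axle_top []
groove [(0.76, [348.2, 198.7])]
ring_center [(0.9, [244.4, 207.6])]
pliers [(0.95, [219.4, 207.8])]
pliers_grip [(0.92, [204.0, 213.3])]
stand [(0.72, [339.5, 211.2])]
rest [(0.75, [223.5, 220.7])]
bone_center [(0.59, [280.3, 262.8])]
jar_center [(0.56, [414.4, 192.0])]
dish_center [(0.85, [161.5, 174.8])]
top [[537.2010461598452, 0.0, 281.4845804736643], [0.0, 537.2010461598452, 212.47521274186388], [0.0, 0.0, 1.0]] [ 2.16916052 -2.12485818  0.18567627] [-0.03754183  0.57458896  1.61030505]
plate_tab [(0.58, [199.8, 251.5])]
axle_top []
groove [(0.76, [207.9, 232.7])]
ring_center [(0.63, [320.1, 221.7])]
pliers [(0.78, [345.7, 207.4]), (0.63, [278.1, 161.2])]
pliers_grip [(0.59, [361.4, 204.1])]
stand [(0.67, [206.7, 233.3])]
rest [(0.76, [341.5, 212.6])]
bone_center [(0.95, [277.8, 163.5])]
jar_center [(0.57, [129.9, 257.9])]
dish_center [(0.58, [423.0, 260.1])]
```

View pics/scene0.png

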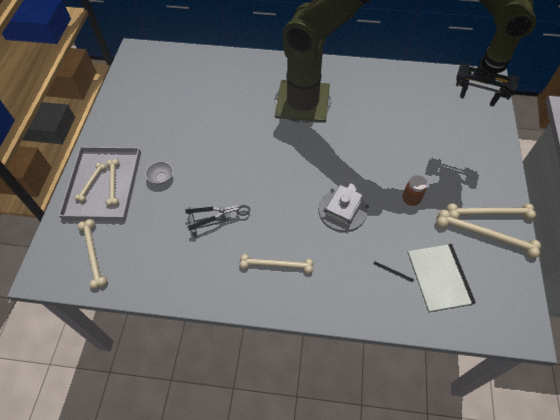

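View pics/top0.png

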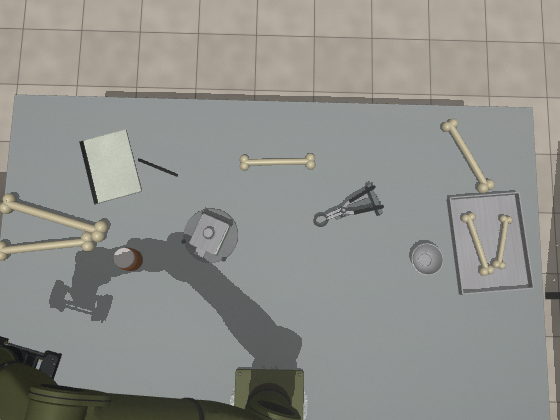

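```bash
cat > h.py <<'E'
import numpy as np,cv2
from scipy.spatial.transform import Rotation as R
def cam(p): return cv2.Rodrigues(np.asarray(p["rvec"],float))[0],np.asarray(p["tvec"],float).ravel()
def at_z(p,uv,z):
    Rm,t=cam(p); K=p["mtx"]; d=Rm.T@(np.linalg.inv(K)@np.array([uv[0],uv[1],1.])); c=-Rm.T@t
    return c+d*(z-c[2])/d[2]
def cloud(p):
    Rm,t=cam(p);K=p["mtx"];v,u=np.mgrid[:420,:560];z=p["depth"]
    P=np.stack([(u-K[0,2])/K[0,0]*z,(v-K[1,2])/K[1,1]*z,z],-1)
    return (P-t)@Rm
def proj(p,X):
    return cv2.projectPoints(np.atleast_2d(np.asarray(X,float)),np.asarray(p["rvec"],float),np.asarray(p["tvec"],float),p["mtx"],None)[0][:,0]
def tri(p1,u1,p2,u2):
    Ps=[p["mtx"]@np.c_[cam(p)] for p in(p1,p2)]
    X=cv2.triangulatePoints(Ps[0],Ps[1],np.array(u1,float),np.array(u2,float)).ravel();return X[:3]/X[3]
E
python3 - <<'E'
from h import *
import cv2
s=dict(np.load("scene0.npz"));t=dict(np.load("top0.npz"))
for n,a,b,z in [("tab",(352.7,186.5),(199.8,251.5),.066),("groove",(348.2,198.7),(207.9,232.7),.051),("ring",(244.4,207.6),(320.1,221.7),.022),("pliers",(219.4,207.8),(345.7,207.4),.048),("grip",(204,213.3),(361.4,204.1),.048),("stand",(339.5,211.2),(206.7,233.3),0),("rest",(223.5,220.7),(341.5,212.6),0),("bone",(280.3,262.8),(277.8,163.5),.016),("jar",(414.4,192),(129.9,257.9),.05),("dish",(161.5,174.8),(423,260.1),.017)]:
    print(n,"tri",tri(s,a,t,b).round(4),"scene",at_z(s,a,z).round(4)[:2],"top",at_z(t,b,z).round(4)[:2])
for nm,p,(x0,y0,x1,y1) in (("s1",s,(140,130,440,290)),("t1",t,(100,130,460,300))):
    c=p["image"][y0:y1,x0:x1,::-1]; k=800/(x1-x0)
    cv2.imwrite(f"pics/{nm}.png",cv2.resize(c,(800,int((y1-y0)*k)),interpolation=cv2.INTER_CUBIC))
E
```

```text
tab tri [0.448  0.218  0.0666] scene [0.4474 0.2189] top [0.4481 0.2174]
groove tri [0.5044 0.1995 0.0723] scene [0.4896 0.2072] top [0.5071 0.1973]
ring tri [ 0.5521 -0.1466  0.0245] scene [ 0.5505 -0.1466] top [ 0.5524 -0.1471]
pliers tri [ 0.5911 -0.2207  0.0715] scene [ 0.5772 -0.2267] top [ 0.5951 -0.2236]
grip tri [ 0.6062 -0.2727  0.0502] scene [ 0.605  -0.2744] top [ 0.6065 -0.2723]
stand tri [0.5115 0.1967 0.0027] scene [0.5119 0.1836] top [0.511  0.2072]
rest tri [ 0.589  -0.2185 -0.0178] scene [ 0.5988 -0.2139] top [ 0.5862 -0.2168]
bone tri [ 0.7388 -0.0051  0.0083] scene [0.7417 0.0035] top [ 0.7374 -0.0113]
jar tri [0.4265 0.434  0.0388] scene [0.4339 0.4337] top [0.4257 0.4292]
dish tri [ 0.4405 -0.4719  0.0104] scene [ 0.4449 -0.4713] top [ 0.4397 -0.4686]
```

View pics/s1.png

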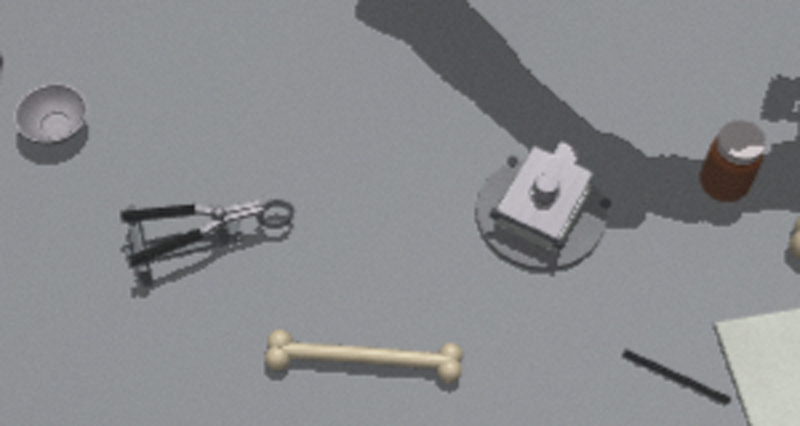

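View pics/t1.png

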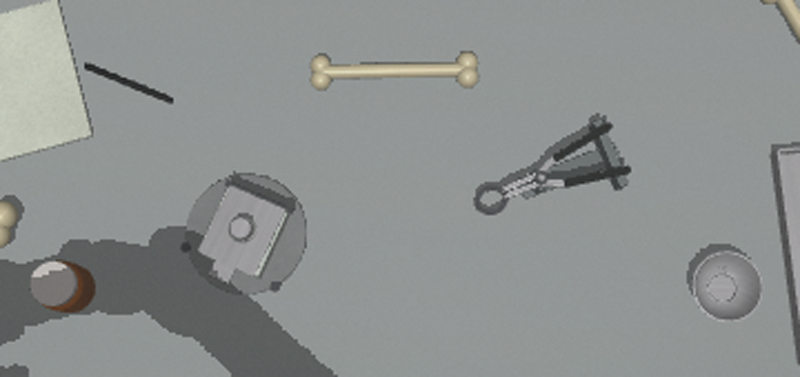

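```bash
python3 - <<'E'
from h import *
from scipy.optimize import least_squares
s=dict(np.load("scene0.npz"));t=dict(np.load("top0.npz"))
for n,p in(("s",s),("t",t)):
    C=cloud(p).reshape(-1,3); C=C[p["depth"].ravel()>0]
    near=C[np.hypot(C[:,0]-.507,C[:,1]-.2)<.14]
    b=C[(np.hypot(C[:,0]-.6,C[:,1]+.05)<.08)]; print(n,"bench",np.median(b[:,2]).round(4),b[:,2].std().round(4))
    a=near[(near[:,2]>.073)&(np.hypot(near[:,0]-.507,near[:,1]-.2)<.03)]; print("axletop",len(a),a.mean(0).round(4),np.median(a,0).round(4), a[:,2].max())
    f=near[(near[:,2]>.006)&(near[:,2]<.015)]
    r=least_squares(lambda q:np.minimum(0,.085-np.hypot(f[:,0]-q[0],f[:,1]-q[1])),[.507,.2])
    print("foot",len(f),r.x.round(4), "bbox",f.min(0),f.max(0))
    pl=near[(near[:,2]>.04)]
    q=pl[(np.hypot(pl[:,0]-.507,pl[:,1]-.2)>.022)]
    A=np.c_[q[:,:2],np.ones(len(q))]; w=np.linalg.lstsq(A,q[:,2],rcond=None)[0]
    for _ in range(3):
        g=abs(A@w-q[:,2])<.004; w=np.linalg.lstsq(A[g],q[g,2],rcond=None)[0]
    print("plate plane",len(q),g.sum(),w,"tilt",np.hypot(*w[:2]),"yaw uphill",np.degrees(np.arctan2(w[1],w[0])))
    np.savez(f"pl_{n}.npz",q=q[g])
    rc=cv2.minAreaRect((q[g][:,:2]*1000).astype(np.float32)); print(rc)
    pp=C[(np.hypot(C[:,0]-.59,C[:,1]+.22)<.18)&(C[:,2]>.042)&(C[:,2]<.07)]
    print("pliers pts",len(pp),pp.mean(0).round(4))
    rg=C[(np.hypot(C[:,0]-.552,C[:,1]+.147)<.035)&(C[:,2]>.012)&(C[:,2]<.034)]; print("ring",len(rg),np.median(rg[:,2]),rg.min(0),rg.max(0))
E
```

```text
s bench -0.0001 0.0033
axletop 49 [0.5106 0.1927 0.0782] [0.5105 0.1923 0.0779] 0.08401627276327767
foot 719 [0.5093 0.1992] bbox [0.37492238 0.06964362 0.00600142] [0.64342253 0.33041346 0.01498995]
plate plane 706 488 [-0.13283264  0.04547124  0.11405113] tilt 0.1403999423687902 yaw uphill 161.1029099660548
((500.83294677734375, 197.17550659179688), (96.96385192871094, 129.91656494140625), 66.91825103759766)
pliers pts 404 [ 0.6087 -0.2571  0.0519]
ring 67 0.023371661746097633 [ 0.54085432 -0.17305879  0.01431444] [ 0.5819053  -0.12797412  0.03188588]
t bench 0.0001 0.0039
axletop 71 [0.5046 0.1942 0.0788] [0.5053 0.1941 0.0785] 0.08904462307050094
foot 1197 [0.5065 0.2028] bbox [0.37147209 0.06119245 0.00603103] [0.64514151 0.33936537 0.014982  ]
plate plane 947 637 [-0.13221222  0.06149543  0.11123487] tilt 0.14581412403148605 yaw uphill 155.05560527029485
((496.67584228515625, 198.0731658935547), (98.19401550292969, 129.1338348388672), 67.1203384399414)
pliers pts 432 [ 0.6022 -0.2554  0.053 ]
ring 71 0.025550568138365797 [ 0.5374743  -0.16847426  0.01371247] [ 0.57709867 -0.12728888  0.03265911]
```

Request:
{"api": "send_rows", "payload": {"moves": [-0.03,-0.024,0,0,0,0,-0.06,-0.048,0,0,0,0,-0.09,-0.072,0,0,0,0,-0.12,-0.095,0,0,0,0,-0.15,-0.119,0,0,0,0], "claw": 1, "grip_force": 20}}

```text
clock: 1.62
tool_pos: [0.2744, 0.45, 0.2639]
eef_rot: [0.128, 0.992, 0.0, 0.0]
contact_force: [1.4, -0.1, 0.9]
opening: 0.646
```

Request:
{"api": "send_rows", "payload": {"moves": [-0.03,-0.024,0,0,0,0,-0.06,-0.048,0,0,0,0,-0.09,-0.072,0,0,0,0,-0.12,-0.095,0,0,0,0,-0.15,-0.119,0,0,0,0]}}

```text
clock: 2.03
tool_pos: [0.3904, 0.2955, 0.2641]
eef_rot: [0.128, 0.992, 0.001, 0.0]
contact_force: [0.7, 0.8, -0.1]
opening: 0.269
```

```bash
cat >> h.py <<'E'
def rel(st,target):
    "target world pos -> shift in tool axes"
    return R.from_quat(st["eef_rot"]).inv().apply(np.asarray(target)-np.asarray(st["tool_pos"]))
E
python3 - <<'E'
from h import *
from plant import r
s=r.get_state();print(s["tool_pos"],s["contact_force"],s["opening"],rel(s,[.448,.218,.11]))
E
```

```text
[0.39035882 0.29554328 0.26411339] [ 0.70184014  0.81070327 -0.08047455] 0.26870117913444386 [-0.07529339 -0.06061971  0.1540862 ]
```

Request:
{"api": "send_rows", "payload": {"moves": [-0.025,-0.02,0.03,0,0,0,-0.05,-0.04,0.065,0,0,0,-0.075,-0.061,0.1,0,0,0,-0.0755,-0.061,0.13,0,0,0,-0.0755,-0.061,0.14,0,0,0]}}

```text
clock: 2.45
tool_pos: [0.4484, 0.2129, 0.1199]
eef_rot: [0.131, 0.991, -0.002, -0.001]
contact_force: [-0.3, -0.1, -0.5]
opening: 0.01
```

Request:
{"api": "send_rows", "payload": {"moves": [0,0,0.005,0,0,0,0,0,0.01,0,0,0,0,0,0.01,0,0,0,0,0,0.01,0,0,0,0,0,0.01,0,0,0]}}

```text
clock: 2.87
tool_pos: [0.4488, 0.2138, 0.1111]
eef_rot: [0.13, 0.992, -0.001, -0.0]
contact_force: [0.2, -0.4, -0.4]
opening: 0.004
```

```bash
python3 - <<'E'
from h import *
from plant import r,imaging
s=r.get_state();print(s["tool_pos"],s["contact_force"],s["opening"],rel(s,[.448,.218,.11]))
p=imaging.snapshot("scene");c=p["image"][130:260,270:470,::-1];cv2.imwrite("pics/s2.png",cv2.resize(c,(800,520),interpolation=cv2.INTER_CUBIC))
E
```

```text
[0.44883003 0.21383077 0.11105447] [ 0.18235005 -0.39807407 -0.39358351] 0.003646997300877234 [0.0018768  0.00381697 0.00104486]
```

View pics/s2.png

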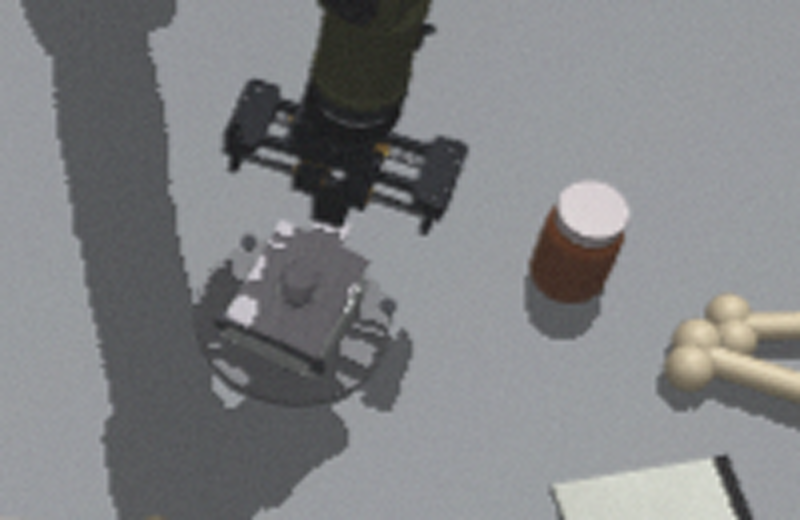

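The closed fingers (full-image pixel ~(352,184)) stand right over the tab; pressing now.

Request:
{"api": "send_rows", "payload": {"moves": [0.001,0.003,0.006,0,0,0,0.001,0.003,0.012,0,0,0,0.001,0.003,0.018,0,0,0,0.001,0.003,0.024,0,0,0,0.001,0.003,0.027,0,0,0]}}

```text
clock: 3.33
tool_pos: [0.4482, 0.2173, 0.0832]
eef_rot: [0.13, 0.992, -0.001, -0.001]
contact_force: [-1.0, 0.7, 2.2]
opening: 0.007
```

Request:
{"api": "send_rows", "payload": {"moves": [0,0,0.003,0,0,0,0,0,0.006,0,0,0,0,0,0.008,0,0,0,0,0,0.01,0,0,0,0,0,0.011,0,0,0]}}

```text
clock: 3.75
tool_pos: [0.4479, 0.2173, 0.073]
eef_rot: [0.13, 0.992, -0.001, -0.001]
contact_force: [-4.8, 0.4, 24.2]
opening: 0.002
```

Request:
{"api": "send_rows", "payload": {"moves": [0,0,0,0,0,0,0,0,0,0,0,0,0,0,0,0,0,0,0,0,-0.01,0,0,0,0,0,-0.03,0,0,0]}}

```text
clock: 4.17
tool_pos: [0.4471, 0.2165, 0.1021]
eef_rot: [0.13, 0.992, -0.003, -0.002]
contact_force: [-0.4, 0.2, 0.5]
opening: 0.008
```

Request:
{"api": "send_rows", "payload": {"moves": [0,0,-0.03,0,0,0,0,0,-0.06,0,0,0,0,0,-0.1,0,0,0,0,0,-0.13,0,0,0,0,0,-0.15,0,0,0], "claw": -1}}

```text
clock: 4.58
tool_pos: [0.4487, 0.2171, 0.2555]
eef_rot: [0.13, 0.991, -0.002, -0.0]
contact_force: [0.9, 0.1, -0.2]
opening: 0.36
```

```bash
python3 - <<'E'
from h import *
from plant import r,imaging
s=r.get_state();print(s["tool_pos"],s["eef_rot"],s["contact_force"],s["opening"],s["q"])
p=imaging.snapshot("scene");t=imaging.snapshot("top")
cv2.imwrite("pics/t3.png",t["image"][:,:,::-1])
c=p["image"][130:260,170:370,::-1];cv2.imwrite("pics/s3.png",cv2.resize(c,(800,520),interpolation=cv2.INTER_CUBIC))
c=t["image"][170:270,170:400,::-1];cv2.imwrite("pics/t3b.png",cv2.resize(c,(800,348),interpolation=cv2.INTER_CUBIC))
for n,q in(("s1",p),("t1",t)): np.savez(n+".npz",**{k:q[k] for k in("image","depth","mtx","rvec","tvec")})
for n in["plate_tab","groove","axle_top","ring_center","pliers","pliers_grip"]:
    a=imaging.pinpoint(n,p);b=imaging.pinpoint(n,t)
    if a and b:
        a=np.array(a[0]["point"])*[560,420];b=np.array(b[0]["point"])*[560,420];print(n,a.round(1),b.round(1),tri(p,a,t,b).round(4))
    else: print(n,a,b)
E
```

```text
[0.44865209 0.21714677 0.25552846] [ 1.30140339e-01  9.91493996e-01 -1.72347503e-03 -4.20849927e-04] [ 0.8687693   0.1172573  -0.24874827] 0.35973233108157116 [-0.3706792   0.54546328 -0.27034709  1.94512799  0.22465159  0.68265502
  0.5305784 ]
plate_tab [{'point': [0.6296, 0.4476], 'score': 0.61}] []
groove [344.5 201.2] [211.5 235.7] [0.4985 0.1905 0.0458]
axle_top [343.2 201.2] [208.4 231.6] [0.5092 0.1926 0.063 ]
ring_center [] [{'point': [0.5687, 0.5293], 'score': 0.94}]
pliers [220.6 211.4] [343.4 207.9] [ 0.5929 -0.2173  0.0518]
pliers_grip [202.5 212.9] [361.7 203.9] [ 0.6067 -0.275   0.0528]
```

View pics/s3.png

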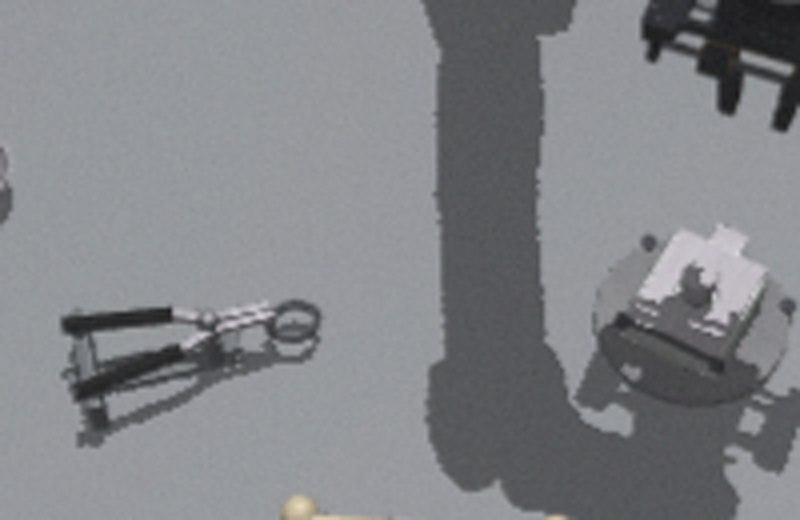

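View pics/t3b.png

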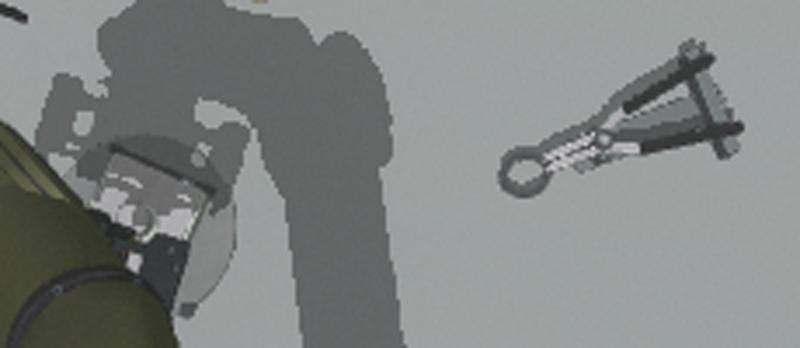

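```bash
python3 - <<'E'
from h import *
t=dict(np.load("t1.npz"));s=dict(np.load("s1.npz"))
def an(p,box,lab,off,z=.051):
    x0,y0,x1,y1=box
    g=p["image"].astype(int).max(2); m=np.zeros(g.shape,np.uint8); m[y0:y1,x0:x1]=g[y0:y1,x0:x1]<50
    n,L,st,ce=cv2.connectedComponentsWithStats(m,connectivity=8)
    L_=[]
    for i in range(1,n):
        if st[i,4]<40: continue
        v,u=np.nonzero(L==i); P=np.array([at_z(p,(a,b),z)[:2] for a,b in zip(u,v)])
        c=P.mean(0); w=np.linalg.eigh(np.cov(P.T))[1][:,1]; w*=np.sign(w[1])
        e=(P-c)@w; print(lab,st[i],"c",c.round(4),"ang",np.degrees(np.arctan2(w[1],w[0])).round(1),"len",np.ptp(e).round(4), (c+w*e.min()).round(4),(c+w*e.max()).round(4)); L_.append((c,w,e))
    if len(L_)==2:
        mid=(L_[0][0]+L_[1][0])/2; d=L_[0][1]+L_[1][1]; d/=np.linalg.norm(d); print("mid",mid.round(4),"dir",np.degrees(np.arctan2(d[1],d[0])))
        print(" sep",np.linalg.norm(L_[0][0]-L_[1][0]))
an(t,(320,170,400,230),"top",0); an(s,(170,190,235,240),"sc",0)
t0=dict(np.load("top0.npz"))
an(t0,(320,170,400,230),"top0",0)
an(dict(np.load("scene0.npz")),(170,190,235,240),"sc0",0)
for uv in[(525/3.478+170,172/3.478+170),(.5687*560,.5293*420)]: print("ring top",at_z(t,uv,.022))
print("ring sc",at_z(s,(294/4+170,322/4+130),.022))
E
```

```text
sc [187 207  26   6  68] c [ 0.5941 -0.2935] ang 105.2 len 0.0852 [ 0.6048 -0.3329] [ 0.5824 -0.2507]
sc [190 217  26  12  81] c [ 0.6425 -0.2724] ang 123.0 len 0.0875 [ 0.6664 -0.3091] [ 0.6187 -0.2357]
mid [ 0.6183 -0.2829] dir 114.13415944090784
 sep 0.05286220613617265
sc0 [186 207  27   6  81] c [ 0.5944 -0.2944] ang 104.6 len 0.0884 [ 0.6053 -0.3361] [ 0.583  -0.2506]
sc0 [190 217  26  13  89] c [ 0.6426 -0.2728] ang 123.3 len 0.0888 [ 0.6671 -0.3102] [ 0.6184 -0.236 ]
mid [ 0.6185 -0.2836] dir 113.9660810088009
 sep 0.05277290115339977
ring top [ 0.55958778 -0.14970869  0.022     ]
ring top [ 0.5504251  -0.14203945  0.022     ]
ring sc [ 0.56256565 -0.14779244  0.022     ]
```

```bash
python3 - <<'E'
from h import *
t=dict(np.load("t1.npz"));t0=dict(np.load("top0.npz"));s=dict(np.load("s1.npz"))
for p in(t,t0):
  for th in(40,60,70):
    x0,y0,x1,y1=320,170,400,230
    g=p["image"].astype(int).max(2); m=np.zeros(g.shape,np.uint8); m[y0:y1,x0:x1]=g[y0:y1,x0:x1]<th
    n,L,st,ce=cv2.connectedComponentsWithStats(m,connectivity=8)
    for i in range(1,n):
        if st[i,4]<20: continue
        v,u=np.nonzero(L==i); P=np.array([at_z(p,(a,b),.055)[:2] for a,b in zip(u,v)])
        c=P.mean(0); w=np.linalg.eigh(np.cov(P.T))[1][:,1]; w*=np.sign(w[1]);e=(P-c)@w
        print(th,st[i],"c",c.round(4),"ang",np.degrees(np.arctan2(w[1],w[0])).round(1),"len",np.ptp(e).round(4))
a=s["image"][195:245,175:255,::-1];b=t["image"][175:235,310:400,::-1]
cv2.imwrite("pics/z.png",np.hstack([cv2.resize(a,(400,250),interpolation=cv2.INTER_NEAREST),cv2.resize(b,(375,250),interpolation=cv2.INTER_NEAREST)]))
for p,n,(x,y,w,k) in((s,"s",(175,195,0,5)),(t,"t",(310,175,0,4.1667))):
    for X in([.6124,-.2696,.055],[.5872,-.2131,.055],[.5591,-.1499,.024],[.6504,-.3548,.041]):
        print(n,X,((proj(p,X)[0]-[x,y])*k).round())
E
```

```text
60 [349 186  25  17  58] c [ 0.638  -0.2704] ang 122.5 len 0.0864
60 [354 206  23   8  58] c [ 0.588 -0.283] ang 103.8 len 0.0685
70 [349 186  26  17  97] c [ 0.6407 -0.2743] ang 123.2 len 0.0908
70 [354 204  30  10 107] c [ 0.591  -0.2918] ang 104.0 len 0.0927
60 [349 186  26  17  87] c [ 0.6395 -0.2731] ang 122.8 len 0.0908
60 [354 205  29   9  97] c [ 0.5902 -0.2913] ang 103.7 len 0.0904
70 [349 186  35  29 258] c [ 0.6137 -0.287 ] ang 24.2 len 0.0955
s [0.6124, -0.2696, 0.055] [148.  96.]
s [0.5872, -0.2131, 0.055] [238.  73.]
s [0.5591, -0.1499, 0.024] [340.  71.]
s [0.6504, -0.3548, 0.041] [ 15. 142.]
t [0.6124, -0.2696, 0.055] [212. 112.]
t [0.5872, -0.2131, 0.055] [136. 144.]
t [0.5591, -0.1499, 0.024] [ 46. 185.]
t [0.6504, -0.3548, 0.041] [322.  68.]
```

View pics/z.png

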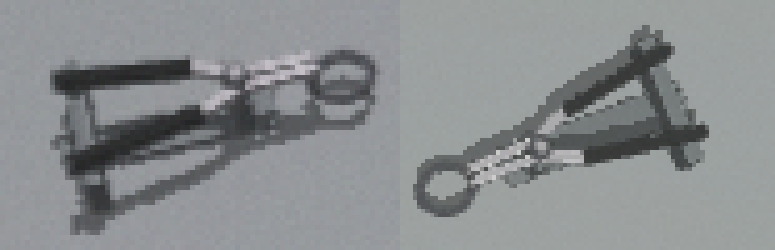

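Request:
{"api": "send_rows", "payload": {"moves": [-0.022,-0.0335,0,0,0,6,-0.044,-0.067,0,0,0,12,-0.066,-0.1,0,0,0,18,-0.088,-0.134,0,0,0,24,-0.11,-0.167,0,0,0,30], "claw": -1}}

```text
clock: 5.7
tool_pos: [0.5113, 0.0256, 0.2524]
eef_rot: [0.384, 0.923, -0.004, -0.002]
contact_force: [1.4, 0.6, 0.7]
opening: 1.002
```

```bash
cat >> h.py <<'E'
def plan(st,pos,yaw):
    "shift in tool axes and rotvec deg (tool axes) to reach pos with tool z down, tool x at yaw deg"
    q=R.from_quat(st["eef_rot"]); a=np.radians(yaw)
    T=np.array([[np.cos(a),np.sin(a),0],[np.sin(a),-np.cos(a),0],[0,0,-1.]])
    return rel(st,pos).round(4),(q.inv()*R.from_matrix(T)).as_rotvec(degrees=True).round(2)
E
python3 - <<'E'
from h import *
from plant import r
s=r.get_state();print(s["tool_pos"],s["opening"],s["q"].round(2) if hasattr(s["q"],"round") else s["q"]);print(plan(s,[.611,-.2695,.2],113.7))
E
```

```text
[0.51126678 0.02561873 0.25239452] 1.001828506026008 [-0.06  0.56 -0.14  1.91  0.12  0.68  0.52]
(array([-0.2796, -0.1369,  0.0534]), array([-0.44,  0.08, 21.12]))
```

Request:
{"api": "send_rows", "payload": {"moves": [-0.036,-0.018,0,0,0,5,-0.072,-0.036,0,0,0,10,-0.108,-0.053,0,0,0,15,-0.144,-0.07,0,0,0,20,-0.18,-0.088,0.01,0,0,21]}}

```text
clock: 6.12
tool_pos: [0.5773, -0.166, 0.2445]
eef_rot: [0.547, 0.837, -0.003, 0.001]
contact_force: [1.3, 0.4, 1.0]
opening: 1.001
```

```bash
python3 - <<'E'
from h import *
from plant import r
s=r.get_state();print(s["tool_pos"],s["opening"]);print(plan(s,[.611,-.2695,.15],113.7))
E
```

```text
[ 0.5773215  -0.16602653  0.24451432] 1.000761159521615
(array([-0.1078, -0.0102,  0.0951]), array([-0.23,  0.27, -0.08]))
```

Request:
{"api": "send_rows", "payload": {"moves": [-0.036,-0.004,0.01,0,0,0,-0.072,-0.008,0.03,0,0,0,-0.108,-0.0102,0.06,0,0,0,-0.108,-0.0102,0.09,-0.2,0.3,0,-0.108,-0.0102,0.095,-0.2,0.3,0]}}

```text
clock: 6.53
tool_pos: [0.6074, -0.2722, 0.1441]
eef_rot: [0.549, 0.836, -0.002, -0.004]
contact_force: [-1.1, 0.4, -1.6]
opening: 0.999
```

```bash
python3 - <<'E'
from h import *
from plant import r,imaging
s=r.get_state();print(s["tool_pos"],s["opening"]);print(plan(s,[.611,-.2695,.054],113.7))
p=imaging.snapshot("scene");t=imaging.snapshot("top")
a=p["image"][170:260,150:290,::-1];b=t["image"][150:240,290:430,::-1]
cv2.imwrite("pics/z2.png",np.hstack([cv2.resize(a,(400,257),interpolation=cv2.INTER_CUBIC),cv2.resize(b,(400,257),interpolation=cv2.INTER_CUBIC)]))
E
```

```text
[ 0.60736192 -0.27219882  0.14414859] 0.9989799167723005
(array([0.0006, 0.0051, 0.0901]), array([-0.46, -0.31, -0.34]))
```

View pics/z2.png

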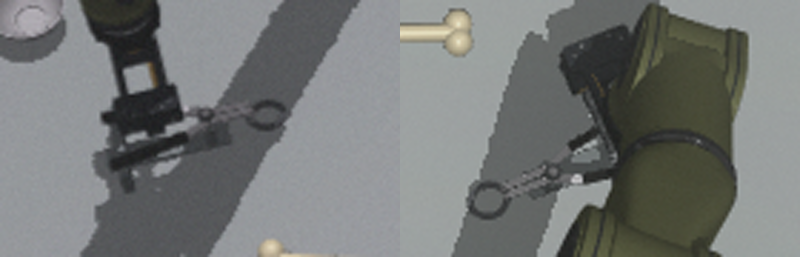

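Request:
{"api": "send_rows", "payload": {"moves": [0.0005,0.003,0.01,-0.2,-0.3,-0.3,0.0005,0.005,0.03,-0.4,-0.3,-0.3,0.0005,0.005,0.05,-0.4,-0.3,-0.3,0.0005,0.005,0.068,-0.4,-0.3,-0.3,0.0005,0.005,0.075,-0.4,-0.3,-0.3]}}

```text
clock: 7.05
tool_pos: [0.6139, -0.2631, 0.0724]
eef_rot: [0.544, 0.839, 0.002, 0.0]
contact_force: [0.0, -0.1, -0.8]
opening: 0.998
```

```bash
python3 - <<'E'
from h import *
from plant import r,imaging
s=r.get_state();print(s["tool_pos"],s["opening"],s["contact_force"]);print(plan(s,[.611,-.2695,.054],113.7))
p=imaging.snapshot("scene")
a=p["image"][170:260,150:290,::-1]
cv2.imwrite("pics/z3.png",cv2.resize(a,(800,514),interpolation=cv2.INTER_CUBIC))
E
```

```text
[ 0.61385007 -0.26311241  0.07241614] 0.9977645468126035 [ 0.03377505 -0.13105084 -0.79018081]
(array([-0.0047, -0.0053,  0.0184]), array([ 0.2 , -0.06,  0.41]))
```

View pics/z3.png

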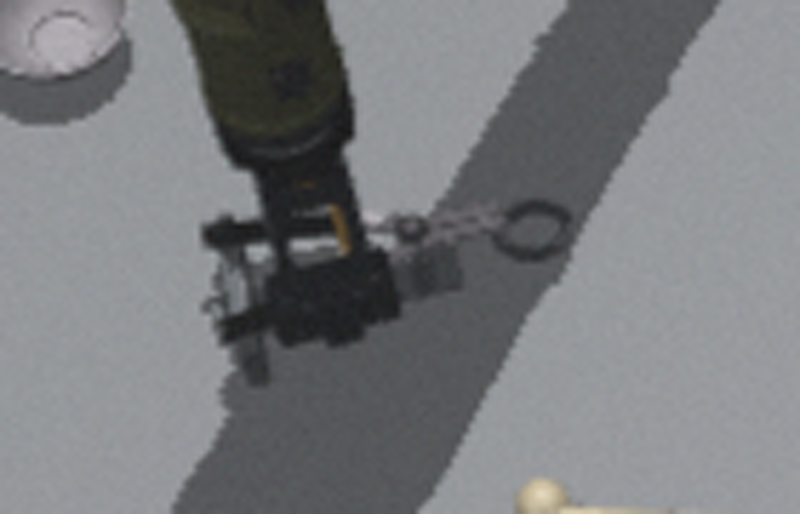

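Request:
{"api": "send_rows", "payload": {"moves": [-0.003,-0.003,0.006,0.1,0,0.2,-0.0047,-0.0053,0.012,0.2,0,0.4,-0.0047,-0.0053,0.018,0.2,0,0.4,-0.0047,-0.0053,0.0185,0.2,0,0.4,-0.0047,-0.0053,0.0185,0.2,0,0.4]}}

```text
clock: 7.52
tool_pos: [0.6106, -0.2698, 0.0534]
eef_rot: [0.547, 0.837, 0.0, -0.001]
contact_force: [0.5, -0.9, 0.2]
opening: 0.997
```

```bash
python3 - <<'E'
from h import *
from plant import r,imaging
s=r.get_state();print(s["tool_pos"],s["opening"],s["contact_force"]);print(plan(s,[.611,-.2695,.054],113.7))
E
```

```text
[ 0.61058317 -0.26982146  0.05342055] 0.996577011403398 [ 0.51601781 -0.94197676  0.17763892]
(array([ 0.0001,  0.0005, -0.0006]), array([-0.04, -0.09, -0.03]))
```

Request:
{"api": "send_rows", "payload": {"moves": [0,0,0,0,0,0,0,0,0,0,0,0,0,0,0,0,0,0,0,0,0,0,0,0,0,0,0,0,0,0], "claw": 1, "grip_force": 45}}

```text
clock: 7.93
tool_pos: [0.6106, -0.2701, 0.0536]
eef_rot: [0.547, 0.837, -0.0, -0.001]
contact_force: [-0.1, -0.3, 0.3]
opening: 0.645
```

Request:
{"api": "send_rows", "payload": {"moves": [0,0,0,0,0,0,0,0,0,0,0,0,0,0,0,0,0,0,0,0,0,0,0,0,0,0,0,0,0,0]}}

```text
clock: 8.35
tool_pos: [0.6107, -0.2703, 0.0536]
eef_rot: [0.547, 0.837, -0.0, -0.001]
contact_force: [0.6, -0.8, -1.0]
opening: 0.411
```

```bash
python3 - <<'E'
from h import *
from plant import r,imaging
s=r.get_state();print(s["tool_pos"],s["opening"]*88,s["contact_force"],s["moment"]);print(plan(s,[.611,-.2695,.054],113.7))
p=imaging.snapshot("scene");t=imaging.snapshot("top")
a=p["image"][170:260,150:290,::-1];b=t["image"][150:240,290:430,::-1]
cv2.imwrite("pics/z4.png",np.hstack([cv2.resize(a,(400,257),interpolation=cv2.INTER_CUBIC),cv2.resize(b,(400,257),interpolation=cv2.INTER_CUBIC)]))
E
```

```text
[ 0.61065352 -0.27028203  0.05363713] 36.16104607138125 [ 0.58867205 -0.84225183 -1.03631876] [-0.18670717  0.01886974  0.03547455]
(array([ 0.0006,  0.0006, -0.0004]), array([-0.04, -0.05, -0.03]))
```

View pics/z4.png

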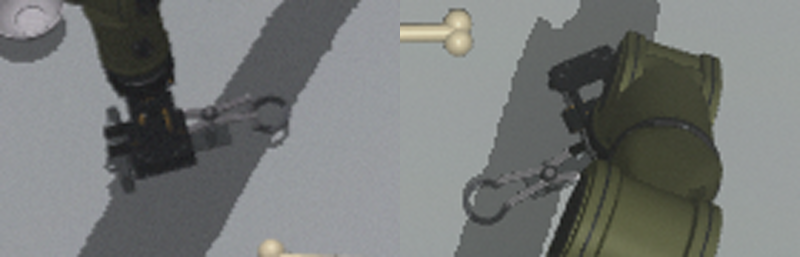

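Request:
{"api": "send_rows", "payload": {"moves": [0,0,-0.01,0,0,0,0,0,-0.025,0,0,0,0,0,-0.045,0,0,0,0,0,-0.065,0,0,0,0,0,-0.085,0,0,0]}}

```text
clock: 8.87
tool_pos: [0.6108, -0.27, 0.1408]
eef_rot: [0.547, 0.837, 0.0, -0.0]
contact_force: [0.5, -0.2, -1.0]
opening: 0.406
```

Request:
{"api": "send_rows", "payload": {"moves": [0,0,-0.005,0,0,0,0,0,-0.005,0,0,0,0,0,-0.005,0,0,0,0,0,-0.005,0,0,0,0,0,-0.005,0,0,0]}}

```text
clock: 9.28
tool_pos: [0.61, -0.2696, 0.1445]
eef_rot: [0.547, 0.837, -0.0, -0.002]
contact_force: [-0.2, -0.6, -1.8]
opening: 0.41
```

```bash
python3 - <<'E'
from h import *
from plant import r,imaging
s=r.get_state();print(s["tool_pos"],s["opening"]*88,s["contact_force"],s["moment"])
p=imaging.snapshot("scene");t=imaging.snapshot("top")
for n,q in(("s2",p),("t2",t)): np.savez(n+".npz",**{k:q[k] for k in("image","depth","mtx","rvec","tvec")})
a=p["image"][150:250,170:370,::-1];b=t["image"][170:270,170:370,::-1]
cv2.imwrite("pics/z5.png",np.vstack([cv2.resize(a,(600,300),interpolation=cv2.INTER_CUBIC),cv2.resize(b,(600,300),interpolation=cv2.INTER_CUBIC)]))
for n in["groove","axle_top","ring_center","pliers"]:
    a=imaging.pinpoint(n,p);b=imaging.pinpoint(n,t)
    if a and b:
        a=np.array(a[0]["point"])*[560,420];b=np.array(b[0]["point"])*[560,420];print(n,a.round(1),b.round(1),tri(p,a,t,b).round(4))
    else: print(n,a,b)
C=R.from_quat(s["eef_rot"]); print("nominal ring",np.array(s["tool_pos"])+C.apply([.131,0,.032]))
E
```

```text
[ 0.60995815 -0.26957523  0.14445354] 36.11448449795885 [-0.15994263 -0.61039626 -1.83488266] [-0.15612399  0.00919249  0.00579958]
groove [345.3 199.6] [208.9 235. ] [0.4993 0.1949 0.0579]
axle_top [343.9 199.8] [211.9 233.5] [0.5034 0.1874 0.0617]
ring_center [243.5 192.6] [319.5 216.1] [ 0.5548 -0.1384  0.124 ]
pliers [] [{'point': [0.617, 0.4821], 'score': 0.72}]
nominal ring [ 0.55722402 -0.14956297  0.11281226]
```

View pics/z5.png

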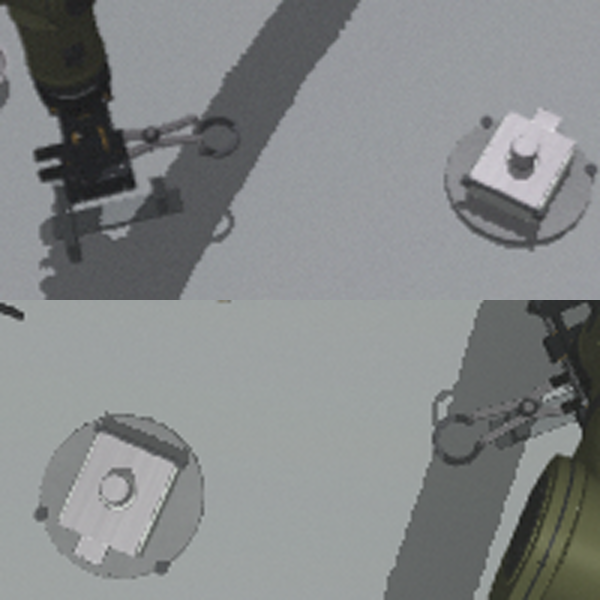

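```bash
cat >> h.py <<'E'
def overlay(p,items,box,k,fn):
    x0,y0,x1,y1=box
    im=cv2.resize(np.ascontiguousarray(p["image"][y0:y1,x0:x1,::-1]),None,fx=k,fy=k,interpolation=cv2.INTER_CUBIC)
    for X,col in items:
        u=((proj(p,X)-[x0,y0]+.5)*k-.5); cv2.polylines(im,[np.round(u*8).astype(int)],False,col,1,cv2.LINE_AA,3)
    if fn: cv2.imwrite(fn,im)
    return im
def circ(c,r,n=None,N=60):
    a=np.linspace(0,2*np.pi,N); return np.array(c)+r*np.c_[np.cos(a),np.sin(a),0*a]
E
python3 - <<'E'
from h import *
s=dict(np.load("s2.npz"));t=dict(np.load("t2.npz"))
for p in(s,t):
    C=cloud(p).reshape(-1,3);near=C[(np.hypot(C[:,0]-.507,C[:,1]-.196)<.05)&(np.hypot(C[:,0]-.507,C[:,1]-.196)>.026)&(C[:,2]>.035)&(C[:,2]<.075)]
    A=np.c_[near[:,:2]-[.507,.196],np.ones(len(near))];w=np.linalg.lstsq(A,near[:,2],rcond=None)[0];print(len(near),w)
ax=np.array([.5075,.196]);
it=[(circ([*ax,.010],.085),(0,0,255)),(circ([*ax,.078],.015),(0,255,0)),(circ([*ax,.0],.085),(0,255,255))]
ya=np.radians(-22);Rm=np.array([[np.cos(ya),-np.sin(ya)],[np.sin(ya),np.cos(ya)]])
q=np.array([[-.056,-.042],[.052,-.042],[.052,.042],[-.056,.042],[-.056,-.042]])@Rm.T+ax
it.append((np.c_[q,np.full(5,.048)],(255,0,0)))
a=overlay(s,it,(305,165,385,240),5,None);b=overlay(t,it,(170,195,250,270),5,None)
cv2.imwrite("pics/o1.png",np.hstack([a,b]))
rg=np.array([.5572,-.1496,.1128])
it=[(circ(rg,.018),(0,0,255)),(circ(rg,.025),(0,255,0))]
a=overlay(s,it,(200,170,280,230),5,None);b=overlay(t,it,(290,180,370,240),5,None)
cv2.imwrite("pics/o2.png",np.hstack([a,b]))
E
```

```text
388 [ 0.00979402 -0.00827795  0.04752178]
584 [ 0.00111557 -0.00586627  0.04833857]
```

View pics/o1.png

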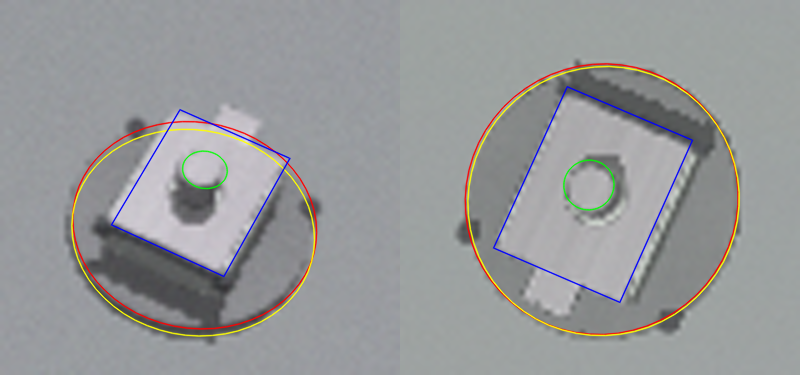

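View pics/o2.png

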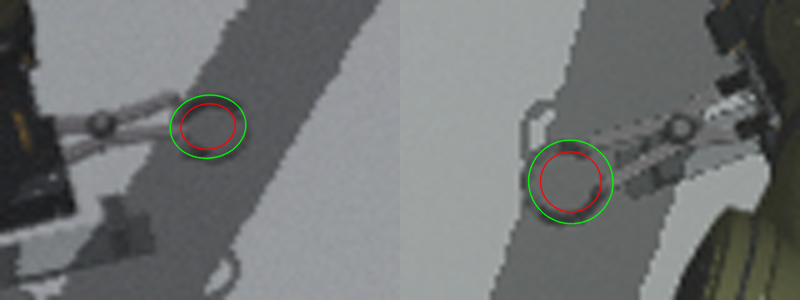

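Request:
{"api": "send_rows", "payload": {"moves": [0.01,0.003,0,0,0,0,0.03,0.0085,0,0,0,0,0.055,0.015,0,0,0,0,0.08,0.022,0,0,0,0,0.105,0.029,0,0,0,0]}}

```text
clock: 10.2
tool_pos: [0.5948, -0.1602, 0.146]
eef_rot: [0.547, 0.837, 0.0, -0.001]
contact_force: [1.2, 0.8, -1.9]
opening: 0.41
```

Request:
{"api": "send_rows", "payload": {"moves": [0.025,0.007,0,0,0,0,0.05,0.014,0,0,0,0,0.075,0.021,0,0,0,0,0.1,0.0275,0,0,0,0,0.125,0.0345,0,0,0,0]}}

```text
clock: 10.62
tool_pos: [0.5756, -0.0297, 0.1464]
eef_rot: [0.547, 0.837, 0.001, -0.001]
contact_force: [-0.6, 0.9, -2.2]
opening: 0.408
```

```bash
python3 - <<'E'
from h import *
from plant import r
s=r.get_state();print(s["tool_pos"],s["opening"]*88);print(plan(s,[.56,.076,.1445],113.7))
E
```

```text
[ 0.57559979 -0.02972171  0.14644489] 35.900153921343176
(array([0.1031, 0.0282, 0.0022]), array([ 0.04, -0.11,  0.02]))
```

Request:
{"api": "send_rows", "payload": {"moves": [0.025,0.007,0,0,0,0,0.05,0.014,0,0,0,0,0.07,0.02,0,0,0,0,0.085,0.024,0,0,0,0,0.095,0.026,0,0,0,0]}}

```text
clock: 11.03
tool_pos: [0.5605, 0.0714, 0.1468]
eef_rot: [0.545, 0.838, 0.002, -0.001]
contact_force: [-0.2, 0.2, -2.2]
opening: 0.407
```

Request:
{"api": "send_rows", "payload": {"moves": [0.006,0.002,0,0,0,0,0.006,0.002,0,0,0,0,0.006,0.002,0,0,0,0,0.006,0.002,0,0,0,0,0.006,0.002,0,0,0,0]}}

```text
clock: 11.45
tool_pos: [0.5601, 0.076, 0.1469]
eef_rot: [0.546, 0.838, 0.001, -0.001]
contact_force: [0.0, 0.6, -2.6]
opening: 0.405
```

```bash
cat > chk.py <<'E'
from h import *
import sys
from plant import r,imaging
s=r.get_state();print(s["tool_pos"],s["opening"]*88,s["contact_force"]);print(plan(s,[.56,.076,.1445],113.7))
p=imaging.snapshot("scene");t=imaging.snapshot("top")
tag=sys.argv[1]
for n,q in(("s",p),("t",t)): np.savez(n+tag+".npz",**{k:q[k] for k in("image","depth","mtx","rvec","tvec")})
rg=np.array(s["tool_pos"])+R.from_quat(s["eef_rot"]).apply([.131,0,.032]);print("nominal ring",rg)
ax=np.array([.5075,.196]);it=[(circ([*ax,.078],.015),(255,0,0)),(circ(rg,.018),(0,0,255)),(circ(rg,.025),(0,255,0))]
a=overlay(p,it,(305,155,385,230),5,None);b=overlay(t,it,(170,195,250,270),5,None)
a0=overlay(p,[],(305,155,385,230),5,None);b0=overlay(t,[],(170,195,250,270),5,None)
im=np.vstack([np.hstack([a,b]),np.hstack([a0,b0])]);cv2.imwrite(f"pics/c{tag}.png",cv2.resize(im,(640,600),interpolation=cv2.INTER_AREA) if 0 else im[:600] if im.shape[0]<=600 else cv2.resize(im,None,fx=.8,fy=.8))
E
python3 chk.py 5
```

```text
[0.5601492  0.07598887 0.14688116] 35.608120140885674 [ 0.04947648  0.60063723 -2.56417383]
(array([ 0.0001, -0.0001,  0.0024]), array([ 0.07, -0.15,  0.09]))
nominal ring [0.50729879 0.19594569 0.11522371]
```

View pics/c5.png

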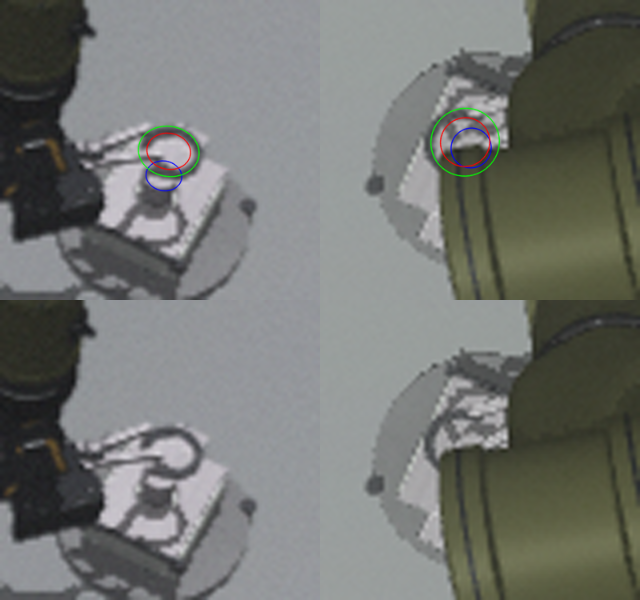

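Request:
{"api": "send_rows", "payload": {"moves": [0,0,0.006,0,0,0,0,0,0.014,0,0,0,0,0,0.022,0,0,0,0,0,0.028,0,0,0,0,0,0.029,0,0,0]}}

```text
clock: 11.97
tool_pos: [0.5591, 0.0764, 0.1161]
eef_rot: [0.546, 0.838, 0.0, -0.002]
contact_force: [-0.6, 0.2, -1.6]
opening: 0.409
```

Request:
{"api": "send_rows", "payload": {"moves": [0,0,0,0,0,0,0,0,0,0,0,0,0,0,0,0,0,0,0,0,0,0,0,0,0,0,0,0,0,0]}}

```text
clock: 12.38
tool_pos: [0.5593, 0.0764, 0.1164]
eef_rot: [0.546, 0.838, 0.001, -0.002]
contact_force: [0.7, -0.2, -1.7]
opening: 0.41
```

```bash
sed -i 's/(305,155,385,230),5/(320,165,370,215),8/g; s/(170,195,250,270),5/(185,210,235,260),8/g' h.py chk.py; python3 chk.py 6
```

```text
[0.55930933 0.07644568 0.11641127] 36.04009562192967 [ 0.67878155 -0.16446648 -1.74629233]
(array([-0.0006,  0.0004, -0.0281]), array([-0.05, -0.21,  0.12]))
nominal ring [0.50632247 0.1963781  0.08488975]
```

View pics/c6.png

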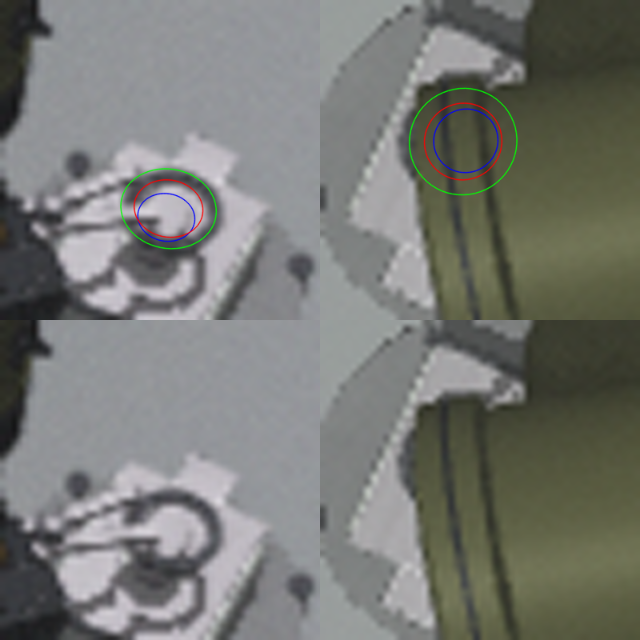

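```bash
python3 - <<'E'
from h import *
for tag in "56":
    s=dict(np.load(f"s{tag}.npz"));t=dict(np.load(f"t{tag}.npz"))
    for p in(s,t):
        Rm,tt=cam(p); print("cam",-Rm.T@tt)
        p["image"]=np.clip((p["image"].astype(float)-30)*1.5,0,255).astype(np.uint8)
    a=overlay(s,[],(325,165,365,205),10,None) ;b=overlay(t,[],(185,210,225,250),10,None)
    for im,(x0,y0) in((a,(325,165)),(b,(185,210))):
        for i in range(0,40,10): cv2.putText(im,str(x0+i),(i*10,10),0,.4,(0,0,255));cv2.putText(im,str(y0+i),(0,i*10+10),0,.4,(0,0,255));cv2.line(im,(i*10,0),(i*10,399),(0,160,0),1);cv2.line(im,(0,i*10),(399,i*10),(0,160,0),1)
    cv2.imwrite(f"pics/e{tag}.png",np.hstack([a,b]))
E
```

```text
cam [1.39001675 0.10078016 1.41894806]
cam [ 0.31669277 -0.00205086  1.68057898]
cam [1.39001675 0.10078016 1.41894806]
cam [ 0.31669277 -0.00205086  1.68057898]
```

View pics/e5.png

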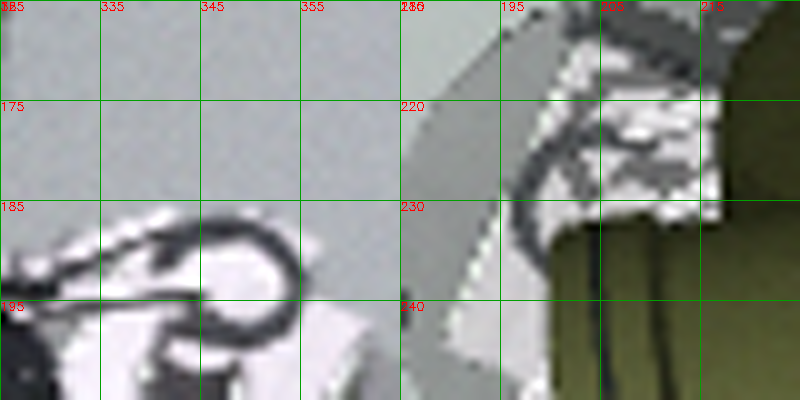

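View pics/e6.png

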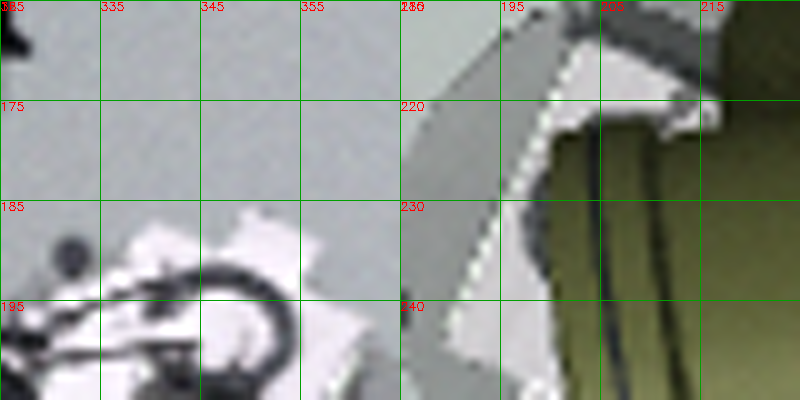

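```bash
python3 - <<'E'
from h import *
s=dict(np.load("s5.npz"));t=dict(np.load("t5.npz"))
rg=[.5073,.1959,.1152]
for p in(s,t):
    o=proj(p,circ(rg,.025)); print(proj(p,rg),"outer",o.min(0),o.max(0)); i=proj(p,circ(rg,.018));print("inner",i.min(0),i.max(0))
print(tri(s,(348,192.9),t,(204.6,230.5)))
# axle top circle from clean frames s2,t2
s=dict(np.load("s2.npz"));t=dict(np.load("t2.npz"))
for p in(s,t): p["image"]=np.clip((p["image"].astype(float)-60)*1.5,0,255).astype(np.uint8)
ax=[.5075,.196,.078]
for p in(s,t): print(proj(p,ax),proj(p,circ(ax,.015)).min(0),proj(p,circ(ax,.015)).max(0))
a=overlay(s,[],(325,180,365,220),10,None) ;b=overlay(t,[],(190,215,230,255),10,None)
for im,(x0,y0) in((a,(325,180)),(b,(190,215))):
    for i in range(0,40,10): cv2.putText(im,str(x0+i),(i*10,10),0,.4,(0,0,255));cv2.putText(im,str(y0+i),(0,i*10+10),0,.4,(0,0,255));cv2.line(im,(i*10,0),(i*10,399),(0,160,0),1);cv2.line(im,(0,i*10),(399,i*10),(0,160,0),1)
cv2.imwrite("pics/e2.png",np.hstack([a,b]))
E
```

```text
[[346.66686917 192.29816069]] outer [339.0872315  186.04807546] [354.25628877 198.65704708]
inner [341.2088488  187.78773457] [352.12989595 196.86588767]
[[205.80596921 230.02783555]] outer [197.2447462  221.57350775] [214.35555334 238.52175527]
inner [199.64239412 223.93649691] [211.96240057 236.13922695]
[0.50633376 0.20026834 0.11092368]
[[345.48291674 198.45273996]] [341.02518749 194.7350933 ] [349.94364497 202.20938104]
[[207.28543386 231.49481077]] [202.26689646 226.53086966] [212.2985211  236.47178652]
```

View pics/e2.png

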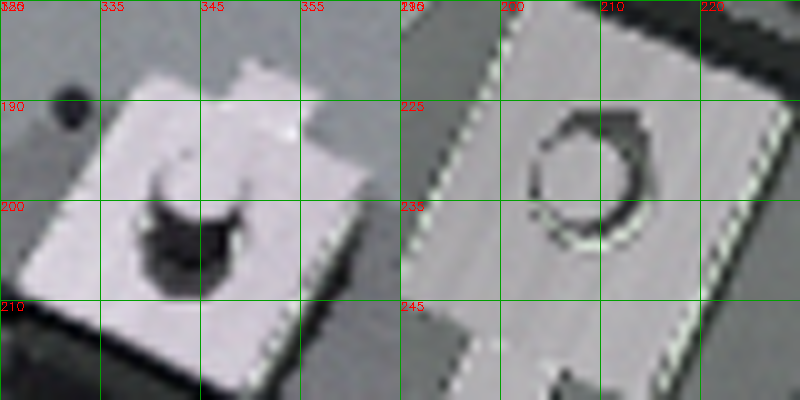

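```bash
cat > fit.py <<'E'
from h import *
from scipy.ndimage import map_coordinates
from scipy.optimize import least_squares
def edges(p,X,w=3.0,sign=0,mn=8):
    """X: Nx3 closed contour; returns proj pts, normals, offset of strongest gradient (nan if weak)"""
    g=cv2.GaussianBlur(p["image"].astype(np.float32).mean(2),(0,0),.7)
    u=proj(p,X); d=np.gradient(u,axis=0); n=np.c_[d[:,1],-d[:,0]]; n/=np.linalg.norm(n,axis=1)[:,None]
    k=np.arange(-w,w+.01,.1); S=u[:,None]+k[None,:,None]*n[:,None]
    I=map_coordinates(g,[S[...,1],S[...,0]],order=1,mode="nearest"); G=np.gradient(I,.1,axis=1)
    H=G*sign if sign else abs(G)
    j=H.argmax(1); o=k[j]; v=H[np.arange(len(j)),j]; o[(v<mn)|(j==0)|(j==len(k)-1)]=np.nan
    return u,n,o
def fit(ps,model,x0,w=3,sign=0,mn=8,free=None,verbose=True,iters=6):
    x=np.array(x0,float); free=list(range(len(x))) if free is None else free
    for it in range(iters):
        dat=[]
        for p in ps:
            for X,sg in model(x):
                u,n,o=edges(p,X,w,sg,mn); ok=~np.isnan(o); dat.append((u,n,o,ok))
        def f(y):
            z=x.copy(); z[free]=y; rs=[];i=0
            for p in ps:
                for X,sg in model(z):
                    u,n,o,ok=dat[i];i+=1
                    rs.append((((proj(p,X)-u)*n).sum(1)-o)[ok])
            return np.concatenate(rs)
        q=least_squares(f,x[free],loss="soft_l1",f_scale=.2,x_scale=.01); x[free]=q.x; w=max(1.2,w*.75)
    res=f(x[free])
    return x,len(res),np.median(abs(res))
def foot(x): return [(circ([x[0],x[1],.010],.085,N=180),0)]
def plate(x):
    a=x[2];Rm=np.array([[np.cos(a),-np.sin(a)],[np.sin(a),np.cos(a)]]);c=[(-.056,-.042),(.052,-.042),(.052,.042),(-.056,.042)];out=[]
    for i in range(4):
        A,B=np.array(c[i]),np.array(c[(i+1)%4]); L=A+(B-A)*np.linspace(.06,.94,40)[:,None]
        if i==3: pass
        out.append((np.c_[L@Rm.T+x[:2],np.full(40,.048)],0))
    return out
def axle(x): return [(circ([x[0],x[1],.078],.015,N=60),0)]
if __name__=="__main__":
    s=dict(np.load("s2.npz"));t=dict(np.load("t2.npz"))
    for nm,ps in(("s",[s]),("t",[t]),("both",[s,t])):
        print(nm,"foot",fit(ps,foot,[.5075,.195]),"plate",fit(ps,plate,[.5075,.195,-.384],w=2),"axle",fit(ps,axle,[.5075,.194],w=1.5,mn=5))
E
python3 fit.py
```

```text
s foot (array([0.51525616, 0.19206736]), 121, np.float64(0.21116736353804122)) plate (array([ 0.50488762,  0.19215021, -0.39808277]), 113, np.float64(0.20655277474624345)) axle (array([0.50554651, 0.19096052]), 44, np.float64(0.3712318355610892))
t foot (array([0.50537537, 0.19387291]), 169, np.float64(0.3972955021747793)) plate (array([ 0.50366102,  0.19740416, -0.3880398 ]), 93, np.float64(0.1875735699400049)) axle (array([0.50917075, 0.19432602]), 49, np.float64(0.29736949620451647))
both foot (array([0.50560577, 0.1937932 ]), 264, np.float64(0.30287226125515365)) plate (array([ 0.50651902,  0.19646868, -0.38313119]), 214, np.float64(0.36337077669072465)) axle (array([0.50521376, 0.19648593]), 77, np.float64(0.38919116978438534))
```

```bash
cat > ringfit.py <<'E'
from fit import *
def ring(yaw,z):
    # outer contour dark inside; skip the handle side sector
    def m(x):
        a=np.radians(yaw)+np.linspace(-2.2,2.2,80); zz=z if len(x)<3 else x[2]
        o=[]
        for rr in(.025,.018): o.append((np.c_[x[0]+rr*np.cos(a),x[1]+rr*np.sin(a),0*a+zz],+1 if rr>.02 else -1))
        return o
    return m
def chkrg(p,X,mn=8):
    return
if __name__=="__main__":
    for tag,rg in(("2",[.5572,-.1496,.1128]),("5",[.5073,.1959,.1152]),("6",[.5063,.1964,.0849])):
        s=dict(np.load(f"s{tag}.npz"));t=dict(np.load(f"t{tag}.npz"))
        # sign: normal direction check
        for nm,p in(("s",s),("t",t)):
            if tag=="6" and nm=="t": continue
            u=proj(p,ring(113.7,rg[2])(rg[:2])[0][0]); d=np.gradient(u,axis=0)[10]; n=np.array([d[1],-d[0]]); out=u[10]-u.mean(0); sg=np.sign(n@out)
            M=ring(113.7,rg[2]); Ms=lambda x,M=M,sg=sg:[(X,q*sg) for X,q in M(x)]
            for w in(2,3):
                x,n,e=fit([p],Ms,rg[:2],w=w,mn=8); print(tag,nm,w,x.round(4),"minus nominal",(x-rg[:2]).round(4),n,e.round(2))
E
python3 ringfit.py
```

```text
2 s 2 [ 0.5602 -0.1454] minus nominal [0.003  0.0042] 100 0.3
2 s 3 [ 0.5602 -0.1454] minus nominal [0.003  0.0042] 100 0.3
2 t 2 [ 0.5562 -0.1448] minus nominal [-0.001   0.0048] 135 0.21
2 t 3 [ 0.5561 -0.1449] minus nominal [-0.0011  0.0047] 135 0.21
5 s 2 [0.5094 0.1988] minus nominal [0.0021 0.0029] 141 0.4
5 s 3 [0.5094 0.1987] minus nominal [0.0021 0.0028] 142 0.33
5 t 2 [0.5059 0.2004] minus nominal [-0.0014  0.0045] 97 0.21
5 t 3 [0.5059 0.2005] minus nominal [-0.0014  0.0046] 97 0.22
6 s 2 [0.5083 0.1992] minus nominal [0.002  0.0028] 146 0.4
6 s 3 [0.5083 0.1993] minus nominal [0.002  0.0029] 146 0.39
```

Request:
{"api": "send_rows", "payload": {"moves": [-0.001,-0.0006,-0.003,0,0,0,-0.003,-0.002,-0.003,0,0,0,-0.0048,-0.0029,-0.003,0,0,0,-0.0048,-0.0029,-0.003,0,0,0,-0.0048,-0.0029,-0.003,0,0,0]}}

```text
clock: 12.9
tool_pos: [0.5585, 0.0705, 0.1194]
eef_rot: [0.546, 0.838, 0.001, -0.002]
contact_force: [0.2, 0.6, -1.6]
opening: 0.407
```

```bash
sed -i 's/ax=np.array(\[.5075,.196\])/ax=np.array([.506,.1935])/' chk.py; python3 chk.py 7; python3 - <<'E'
from ringfit import *
from plant import r
S=r.get_state()
rg=np.array(S["tool_pos"])+R.from_quat(S["eef_rot"]).apply([.131,0,.032]);print(rg)
p=dict(np.load("s7.npz"))
u=proj(p,ring(113.7,rg[2])(rg[:2])[0][0]); d=np.gradient(u,axis=0)[10]; n=np.array([d[1],-d[0]]);sg=np.sign(n@(u[10]-u.mean(0)))
for z in(rg[2],rg[2]-.004):
    M=ring(113.7,z);print(z,fit([p],lambda x:[(X,q*sg) for X,q in M(x)],rg[:2],w=2.5))
p["image"]=np.clip((p["image"].astype(float)-60)*1.5,0,255).astype(np.uint8)
a=overlay(p,[],(330,180,365,210),20,None);a=a[:600]
for i in range(0,35,5): cv2.putText(a,str(330+i),(i*20,12),0,.4,(0,0,255));cv2.line(a,(i*20,0),(i*20,599),(0,160,0),1)
for i in range(0,30,5): cv2.putText(a,str(180+i),(0,i*20+12),0,.4,(0,0,255));cv2.line(a,(0,i*20),(699,i*20),(0,160,0),1)
cv2.imwrite("pics/e7.png",a)
E
```

```text
[0.55854194 0.07050132 0.11939287] 35.830545031614065 [ 0.23049901  0.63842704 -1.57539583]
(array([ 0.0045,  0.0035, -0.0251]), array([-0.06, -0.2 ,  0.09]))
nominal ring [0.50562367 0.19046066 0.08785857]
[0.50551043 0.19084681 0.08781288]
0.0878128757024708 (array([0.50732499, 0.19302188]), 146, np.float64(0.39913652165879976))
0.0838128757024708 (array([0.50465068, 0.193374  ]), 146, np.float64(0.3936686558713294))
```

View pics/e7.png

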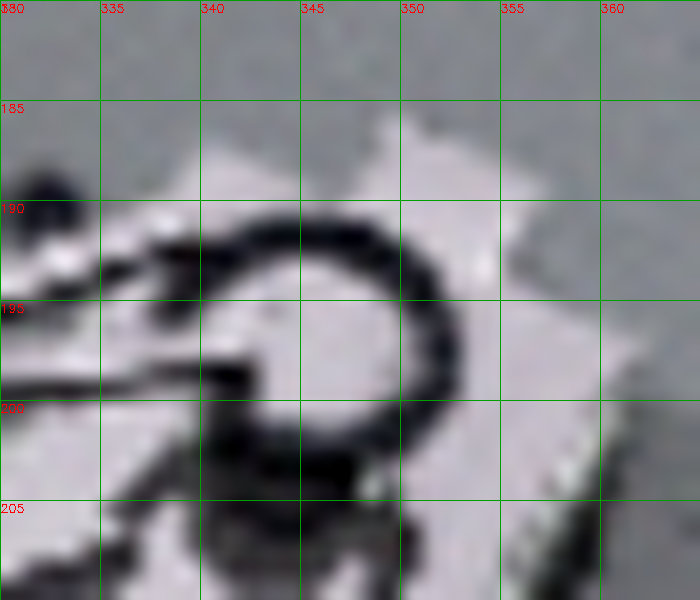

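```bash
python3 - <<'E'
from h import *
s=dict(np.load("s2.npz"));t=dict(np.load("t2.npz"))
print(at_z(s,(344.5,198),.078),at_z(t,(207.9,232.1),.078),tri(s,(344.5,198),t,(207.9,232.1)))
# zoom ring in s2/t2
for p in(s,t): p["image"]=np.clip((p["image"].astype(float)-30)*2,0,255).astype(np.uint8)
a=overlay(s,[],(225,175,265,205),10,None) ;b=overlay(t,[],(300,200,340,230),10,None)
for im,(x0,y0) in((a,(225,175)),(b,(300,200))):
    for i in range(0,40,5): cv2.putText(im,str(x0+i),(i*10,10),0,.35,(0,0,255));cv2.line(im,(i*10,0),(i*10,299),(0,160,0),1)
    for i in range(0,30,5): cv2.putText(im,str(y0+i),(0,i*10+10),0,.35,(0,0,255));cv2.line(im,(0,i*10),(399,i*10),(0,160,0),1)
cv2.imwrite("pics/e2r.png",np.hstack([a,b]))
rg=[.5572,-.1496,.1128]
for p in(s,t):o=proj(p,circ(rg,.025)); print(proj(p,rg),"outer",o.min(0),o.max(0))
E
```

```text
[0.50607802 0.1926086  0.078     ] [0.50571507 0.19408899 0.078     ] [0.50578081 0.19346897 0.07772672]
[[241.11113983 194.77894396]] outer [233.5441903  188.50973314] [248.67094785 201.15725256]
[[323.67156014 215.85987053]] outer [315.22592212 207.52044178] [332.11025632 224.23816878]
```

View pics/e2r.png

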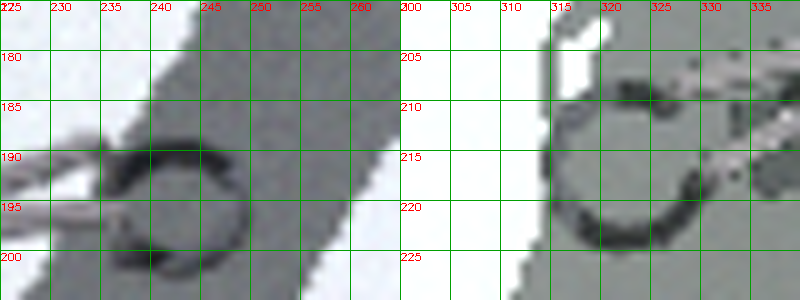

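```bash
python3 - <<'E'
from h import *
s=dict(np.load("s2.npz"));t=dict(np.load("t2.npz"))
print(tri(s,(241.95,195.25),t,(322.8,216.2)), tri(s,(346.6,192.8),t,(204.6,230.2)))
E
```

```text
[ 0.55661785 -0.14725461  0.10951325] [0.50713926 0.1981114  0.11242936]
```

Request:
{"api": "send_rows", "payload": {"moves": [0,0.0005,0.002,0,0,0,0,0.0005,0.005,0,0,0,0,0.0005,0.008,0,0,0,0,0.0005,0.011,0,0,0,0,0.0005,0.014,0,0,0]}}

```text
clock: 13.42
tool_pos: [0.5588, 0.0712, 0.1048]
eef_rot: [0.546, 0.838, 0.0, -0.002]
contact_force: [-0.1, -0.4, -2.0]
opening: 0.411
```

```bash
cat > v.py <<'E'
from h import *
import sys
from plant import r,imaging
tag=sys.argv[1]
S=r.get_state();print(np.round(S["tool_pos"],4),S["opening"]*88,S["contact_force"],S["moment"]);print("xy target .5587,.0708:",plan(S,[.559,.0708,.0855],113.7))
p=imaging.snapshot("scene");np.savez(f"s{tag}.npz",**{k:p[k] for k in("image","depth","mtx","rvec","tvec")})
p["image"]=np.clip((p["image"].astype(float)-40)*1.4,0,255).astype(np.uint8)
a=overlay(p,[],(330,180,365,210),20,None);a=a[:600]
for i in range(0,35,5): cv2.putText(a,str(330+i),(i*20,12),0,.4,(0,0,255));cv2.line(a,(i*20,0),(i*20,599),(0,160,0),1)
for i in range(0,30,5): cv2.putText(a,str(180+i),(0,i*20+12),0,.4,(0,0,255));cv2.line(a,(0,i*20),(699,i*20),(0,160,0),1)
cv2.imwrite(f"pics/e{tag}.png",a)
for z in (.051,): 
    o=proj(p,circ([.5058,.1935,z],.025));i=proj(p,circ([.5058,.1935,z],.018)); print("aligned ring at groove: centre",proj(p,[.5058,.1935,z]),o.min(0),o.max(0),i.min(0),i.max(0))
E
python3 v.py 8
```

```text
[0.5588 0.0712 0.1048] 36.141854048599306 [-0.11520355 -0.35747815 -2.01878981] [-0.11345769  0.0180239   0.0556332 ]
xy target .5587,.0708: (array([-0.0005,  0.0001,  0.0193]), array([-0.08, -0.23,  0.13]))
aligned ring at groove: centre [[343.93078659 202.24009718]] [336.61407278 196.12542986] [351.25544451 208.45759268] [338.66211774 197.82774484] [349.20327746 206.70662255]
```

View pics/e8.png

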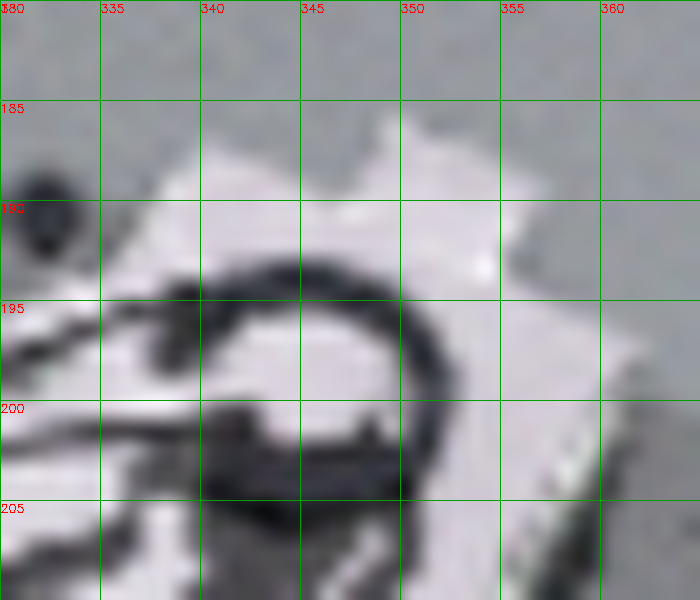

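The ring is around the stub (ring outer right edge col ~352, top row ~193; stub's bright top inside it), with no contact force. Going on down.

Request:
{"api": "send_rows", "payload": {"moves": [-0.0003,0,0.003,0,0,0,-0.0003,0,0.006,0,0,0,-0.0003,0,0.009,0,0,0,-0.0003,0,0.012,0,0,0,-0.0003,0,0.015,0,0,0]}}

```text
clock: 13.88
tool_pos: [0.5586, 0.0709, 0.089]
eef_rot: [0.546, 0.838, 0.0, -0.002]
contact_force: [-0.7, 1.6, -2.6]
opening: 0.406
```

```bash
python3 v.py 9
```

```text
[0.5586 0.0709 0.089 ] 35.74629001956708 [-0.71013017  1.62899099 -2.56417689] [-0.13787092  0.00369466 -0.05963437]
xy target .5587,.0708: (array([-0.0003,  0.0003,  0.0035]), array([-0.13, -0.24,  0.13]))
aligned ring at groove: centre [[343.93078659 202.24009718]] [336.61407278 196.12542986] [351.25544451 208.45759268] [338.66211774 197.82774484] [349.20327746 206.70662255]
```

View pics/e9.png

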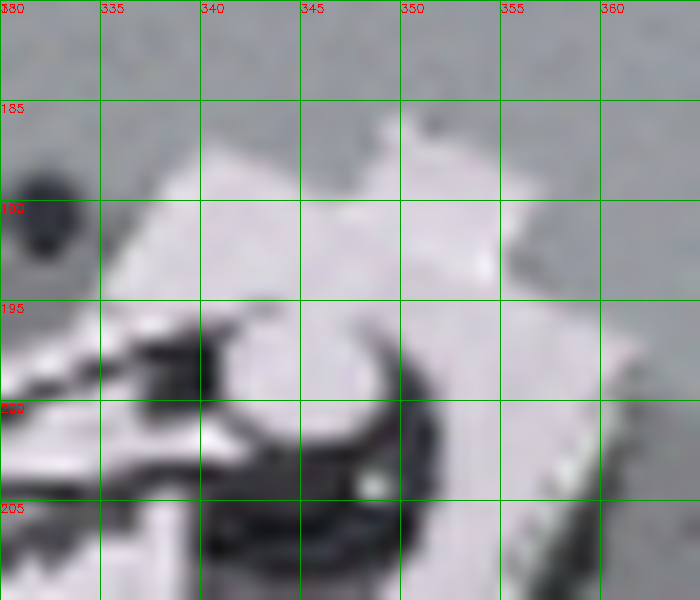

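Request:
{"api": "send_rows", "payload": {"moves": [0,0,0.0005,0,0,0,0,0,0.001,0,0,0,0,0,0.0015,0,0,0,0,0,0.002,0,0,0,0,0,0.002,0,0,0]}}

```text
clock: 14.35
tool_pos: [0.5583, 0.0709, 0.0866]
eef_rot: [0.546, 0.838, -0.0, -0.003]
contact_force: [0.5, 0.1, -2.0]
opening: 0.406
```

Request:
{"api": "send_rows", "payload": {"moves": [0,0,0.0005,0,0,0,0,0,0.001,0,0,0,0,0,0.001,0,0,0,0,0,0.001,0,0,0,0,0,0.001,0,0,0]}}

```text
clock: 14.77
tool_pos: [0.5583, 0.0709, 0.0856]
eef_rot: [0.546, 0.838, -0.0, -0.003]
contact_force: [0.0, -0.0, -1.6]
opening: 0.411
```

Request:
{"api": "send_rows", "payload": {"moves": [0,0,0.0005,0,0,0,0,0,0.001,0,0,0,0,0,0.001,0,0,0,0,0,0.001,0,0,0,0,0,0.001,0,0,0]}}

```text
clock: 15.18
tool_pos: [0.5583, 0.0709, 0.0845]
eef_rot: [0.546, 0.838, -0.0, -0.003]
contact_force: [-0.3, -0.1, -2.0]
opening: 0.406
```

```bash
python3 v.py 10
```

```text
[0.5583 0.0709 0.0845] 35.743476238408824 [-0.32169928 -0.11893101 -1.97913942] [-0.05672799  0.02329411  0.00393041]
xy target .5587,.0708: (array([-0.0004,  0.0006, -0.001 ]), array([-0.17, -0.25,  0.13]))
aligned ring at groove: centre [[343.93078659 202.24009718]] [336.61407278 196.12542986] [351.25544451 208.45759268] [338.66211774 197.82774484] [349.20327746 206.70662255]
```

View pics/e10.png

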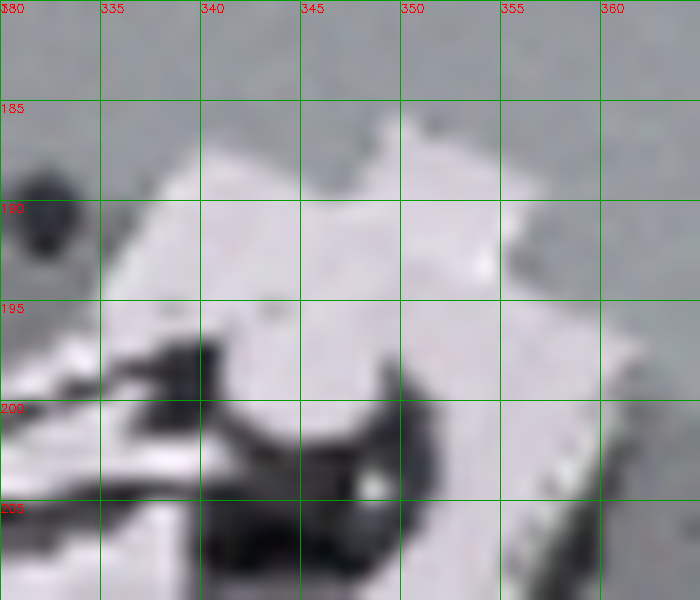

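Request:
{"api": "send_rows", "payload": {"moves": [0,0.0005,0.0005,0,0,0,0,0.0005,0.001,0,0,0,0,0.0005,0.001,0,0,0,0,0.0005,0.001,0,0,0,0,0.0005,0.001,0,0,0]}}

```text
clock: 15.65
tool_pos: [0.5587, 0.0711, 0.0835]
eef_rot: [0.546, 0.838, -0.0, -0.003]
contact_force: [-1.5, 0.6, -1.0]
opening: 0.41
```

```bash
python3 v.py 11; python3 - <<'E'
from plant import r,imaging
import numpy as np
F=[]
for i in range(4):
    imaging.snapshot("scene"); s=r.get_state(); F.append(np.r_[s["contact_force"],s["moment"]])
print(np.mean(F,0).round(3),np.std(F,0).round(3))
E
```

```text
[0.5587 0.0711 0.0835] 36.06242810036637 [-1.45455879  0.58339948 -1.00978066] [-0.08997615 -0.02394005 -0.01057635]
xy target .5587,.0708: (array([-0.0003,  0.0001, -0.002 ]), array([-0.17, -0.25,  0.13]))
aligned ring at groove: centre [[343.93078659 202.24009718]] [336.61407278 196.12542986] [351.25544451 208.45759268] [338.66211774 197.82774484] [349.20327746 206.70662255]
[ 0.16  -0.119 -2.038 -0.107 -0.024  0.021] [0.29  0.448 0.304 0.033 0.03  0.02 ]
```

Request:
{"api": "send_rows", "payload": {"moves": [0,0,0.0005,0,0,0,0,0,0.001,0,0,0,0,0,0.001,0,0,0,0,0,0.001,0,0,0,0,0,0.001,0,0,0]}}

```text
clock: 16.32
tool_pos: [0.5588, 0.0711, 0.0826]
eef_rot: [0.546, 0.838, -0.0, -0.003]
contact_force: [0.0, 0.5, -1.7]
opening: 0.41
```

```bash
cat > ff.py <<'E'
from plant import r,imaging
import numpy as np
F=[]
for i in range(5):
    imaging.snapshot("scene"); s=r.get_state(); F.append(np.r_[s["contact_force"],s["moment"]])
print(np.mean(F,0).round(3),np.std(F,0).round(3),s["tool_pos"],s["eef_rot"])
E
python3 v.py 12;python3 ff.py
```

```text
[0.5588 0.0711 0.0826] 36.09662041213494 [ 0.03261667  0.49050743 -1.65309208] [-0.06932499 -0.0164179   0.01270484]
xy target .5587,.0708: (array([-0.0004,  0.0001, -0.0029]), array([-0.17, -0.25,  0.13]))
aligned ring at groove: centre [[343.93078659 202.24009718]] [336.61407278 196.12542986] [351.25544451 208.45759268] [338.66211774 197.82774484] [349.20327746 206.70662255]
[-8.000e-02  1.800e-02 -2.107e+00 -1.230e-01  4.000e-03 -2.000e-03] [0.272 0.507 0.412 0.023 0.025 0.022] [0.55874924 0.07114528 0.08258558] [ 5.45814094e-01  8.37902252e-01 -3.36249766e-05 -2.60571703e-03]
```

View pics/e12.png

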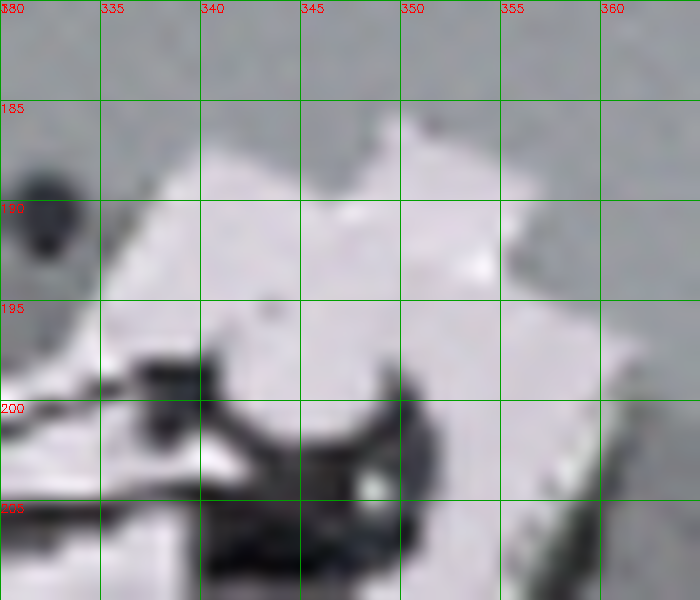

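Request:
{"api": "send_rows", "payload": {"moves": [0,0,0.0005,0,0,0,0,0,0.001,0,0,0,0,0,0.001,0,0,0,0,0,0.001,0,0,0,0,0,0.001,0,0,0]}}

```text
clock: 17.03
tool_pos: [0.5588, 0.0711, 0.0816]
eef_rot: [0.546, 0.838, -0.0, -0.003]
contact_force: [-0.4, 0.4, -2.3]
opening: 0.404
```

```bash
python3 ff.py
```

```text
[ 0.454  0.137 -1.822 -0.081 -0.006 -0.007] [0.56  0.464 0.409 0.024 0.018 0.013] [0.55882177 0.07113605 0.08161895] [ 5.45853058e-01  8.37877076e-01  1.70920605e-05 -2.53856153e-03]
```

Request:
{"api": "send_rows", "payload": {"moves": [0,0,0.0005,0,0,0,0,0,0.001,0,0,0,0,0,0.001,0,0,0,0,0,0.001,0,0,0,0,0,0.001,0,0,0]}}

```text
clock: 17.7
tool_pos: [0.5589, 0.071, 0.0807]
eef_rot: [0.546, 0.838, 0.0, -0.002]
contact_force: [0.1, 0.3, -1.5]
opening: 0.409
```

```bash
python3 ff.py; python3 v.py 13
```

```text
[ 0.118 -0.295 -0.837 -0.135 -0.009  0.005] [0.3   0.243 0.213 0.023 0.016 0.016] [0.55880473 0.07109558 0.08062636] [ 5.45881844e-01  8.37858353e-01 -3.67372885e-06 -2.52844124e-03]
[0.5588 0.0711 0.0806] 35.81593549096044 [ 0.34991382  0.14291547 -0.98670516] [-0.1091721  -0.01602225  0.00604397]
xy target .5587,.0708: (array([-0.0003,  0.    , -0.0049]), array([-0.16, -0.24,  0.13]))
aligned ring at groove: centre [[343.93078659 202.24009718]] [336.61407278 196.12542986] [351.25544451 208.45759268] [338.66211774 197.82774484] [349.20327746 206.70662255]
```

View pics/e13.png

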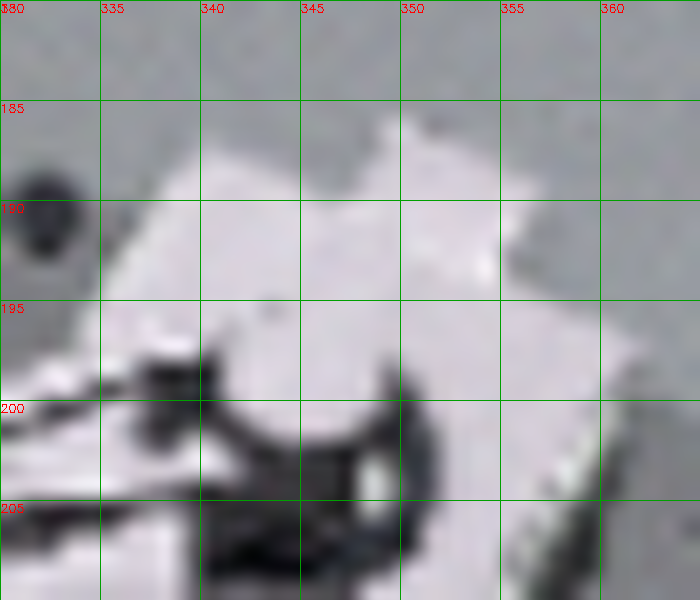

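```bash
python3 - <<'E'
from plant import r
print(r.finish_job()); s=r.get_state(); print(s["clock"],s["tool_pos"],s["opening"],s["contact_force"])
E
```

```text
the job is handed in; nothing more can be done
None
the job is handed in; nothing more can be done
```

The job is handed in, at about 18 s of the 58 s allowed, with the gripper still holding the squeezed pliers. No verdict was reported.

**Plate:** I pressed the tab down until it stopped, with the fingertips at 48 mm and 24 N on the tool. The depth images afterwards showed the plate within about 0.01 rad of flat.

**Pliers:** I gripped the handles with 45 N. The opening reads about 36 mm against the given 38 mm at the stop, so I take the ring as fully spread.

**Ring:** I held it spread over the stub and lowered it until it rested lightly on the plate. At that point the vertical force had changed by about 1.2 N, so the ring centre should be about 50–51 mm above the bench. In the last scene picture, the ring's right and bottom edges were within 0.2 pixel (about 1 mm) of where a centred ring at the groove would appear.

**Checks that were weak or disagreed:**
- **Ring position:** my first estimate of where the ring sat in the grip was off. The ring turned out about 6 mm from the axle, which I corrected before lowering.
- **Ring height:** the pictures put the ring about 3 mm lower than the contact with the plate suggests. I went by the contact.
- **View from above:** the arm hid the ring from the top camera at the end, so the final centring rests on the scene camera alone.
- **Level:** I did not measure the ring's tilt directly. The 3 mm picture height error would mean about 0.02–0.03 rad, and the limit is 0.12.

I did not re-measure the bone, jar or dish; the moves were planned clear of them.

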